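Slide the charm along the bent display rail

TASK

Take the charm by its teal medallion and slide its ring along the bent brass display wire, round both bends and through the spring catch, and on until the ring is pressed up snug against the red stop disc; then let go and leave the charm hanging still between catch and stop. Keep it gentle: never force the ring against the wire, the catch or the stop, nor wrench the charm over: its medallion stays upright. Leave the bangle, the jar and the ring box where they are.

Things in the scene. Friction and masses are not known exactly. Their poses are not given: they have to be found in the camera images.
- rail: Fixed stand: dark wooden plate 190 x 340 x 20 mm with a rigid, level, bent brass wire 7 mm thick, centre line 100 mm above the table. Origin under the plate's centre, on the table; z up, y along its long side. The wire starts at a brass disc at x -45, y -137 mm, runs along +y to bend 1 (to the right, seen from above), then straight to bend 2 (to the left), then straight to the red stop.
- corner1 (a point): Corner point of bend 1, at x -45, y -48 mm of the rail, wire height, where the straight runs before and after it would meet; rail's axes. Corner point 2 is 72 mm on. Bends are rounded, radius about 23 mm: from 14 mm before to 14 mm after the corner point. Bent by hand: nominally 60 degrees each, in truth 53 to 67, so the corner points given are good to about 2 mm only.
- catch (a point): Peak of the spring catch, on the wire's centre line in its last straight run, 73 mm past corner point 2. x along that run, towards the stop; z up. Two sloped steel spring fingers at wire height, on posts whose inner faces are 26 mm to either side. The ring's centre is 7 to 14 mm before this point when it meets the slopes; pushing through takes about 3 to 9 N. It is caught once 9 mm past.
- end_post: Brass post into which the wire's far end turns down; it carries the rigid red stop disc (24 mm across, 6 mm thick). Origin: top of the post, on the wire's centre line, 74 mm past the catch; x onwards along the wire. The disc is clamped at a different place each time: its face is 18 to 54 mm past the catch, so the ring's centre ends 12 to 48 mm past it. Only discs (12 mm) and catch posts (8 mm) rise above the wire's centre.
- charm: Charm, about 90 g, hanging threaded on the wire. Brass ring (bore 12, outside 22, length 12 mm), medallion above, 22 mm pearl drop below it (to 49 mm below the ring's centre) as counterweight. Origin: ring's centre; y: ring's axis, along the wire towards the stop; z up. The ring has 2.5 mm of play all round the wire; hanging free its centre is about 2.5 mm below the wire's.
- eye (a point): Centre of the charm's ring (same point and axes as charm).
- medallion (a point): Centre of the teal medallion, 38 mm above the ring's centre: upright disc 36 mm across (thin rim 39 mm), 10 mm thick along the wire, its flat faces square to the charm's y. Grip it here from above, one finger before it and one behind it, fingertips at most 19 mm below its centre so that they stay clear above the ring.
- bangle: Bystander: dark wooden bangle lying flat, 68 mm across, 14 mm high. Origin: centre of its underside.
- jar: Bystander: amber glass jar with white cap, 48 mm across, 55 mm high. Origin: centre of its underside.
- ring_box: Bystander: closed blue ring box 50 x 60 x 44 mm. Origin: centre of its underside.
Mind the look-alikes: they are no part of the job. There is more than one size of the charm; the job needs the smallest.

How it is judged (in metres and radians):
On the way, in this order (a step that is already met when the one before it is completed fails the run):
1. the ring has come round both bends, onto the last straight run, before the catch (x of eye in the frame of catch between -0.055 and -0.006 m and y of eye in the frame of catch between -0.008 and 0.008 m), for 0.1 s.
2. the ring is past the catch and pressed up against the stop (over 1 N) (contact force between charm and end_post above 1 N and x of eye in the frame of catch above 0.009 m), for 0.1 s.
At the end, for the whole second after the job is handed in: The ring hangs on the last run between catch and stop (centre 7.5 to 51 mm past the catch, within 6 mm sideways), medallion upright within 23 degrees, still, let go (x of eye in the frame of catch between 0.0075 and 0.051 m and y of eye in the frame of catch between -0.006 and 0.006 m and angle between charm's own z axis and vertical below 0.4 rad and linear speed of charm below 0.03 m/s and contact force between the fingers and charm below 0.05 N); the robot touches nothing.
It fails at once if the ring is forced against the wire, catch or stop (over 15 N) (contact force between charm and rail above 15 N).
It fails at once if the charm is wrenched over (its upright axis over 9 degrees off vertical) (angle between charm's own z axis and vertical above 0.16 rad).
It fails at once if the robot leans on the stand (over 10 N) (contact force between any of the fingers, the arm and rail above 10 N).
It fails at once if the bangle, jar or ring box is moved over 15 mm (distance of any of bangle, jar, ring_box from where it was at the start of the episode above 0.015 m).
It also fails if it takes over 67 s, if anything falls off the work surface, if the arm or the gripper's body presses on something with over 40 N, if the wrist force passes 120 N, or if a joint passes its speed limit or range.

ROBOT

A 6-joint arm with a two-finger parallel gripper is mounted at the origin on the work surface. World frame = base frame: x ahead of the robot, y to its left, z up, the work surface at z = 0. Lengths are in m, angles in degrees, forces in N, time in s.
With the tool pointing down it reaches from about 0.325 to 0.775 m from the base axis. Payload 5.5 kg.
Tool frame: the origin (TCP) lies on the centre line of the jaws, within the pads' length; the fingertips stand 8 mm ahead of it and the grasp point (between the pads) lies 11 mm behind it; z points along the fingers, y is the direction in which the jaws open and shut (so a half turn about z gives the same grasp; the last joint's range is limited). The gripper opens to 88 mm and grips with 3 to 60 N. Pads are 20 mm wide; open, the fingers measure 115 mm over their backs; the gripper's body (75 mm by 178 mm) begins 61 mm behind the grasp point.
Start: joints at [62.584, 5.22, 70.514, -0, 104.267, -3.249], TCP at [0.246, 0.547, 0.231] pointing down, gripper open.
Joint ranges: [-164.24, 164.24], [-49.07, 125.15], [9.68, 141.18], [-86.29, 266.29], [3.28, 154.24], [-151.56, 151.56]. Speed limits (degrees/s): [147.25, 147.25, 172.46, 180, 180, 180].

INTERFACE

Orientations are given as [roll, pitch, yaw] about the fixed x, y, z axes, in that order (R = Rz(yaw) Ry(pitch) Rx(roll)).
In Python, from workcell import telemetry, viewer, r, boxes_of gives the robot as it stands. The module is installed in compiled form; this text tells all that it offers.
- The arm moves only by the tool apply_moves, never from a script. Its argument "targets" is a list of rows, each a list of 7 numbers: the shift along the tool's x, y, z in m, then the turn, a rotation vector about the tool's x, y, z in degrees, then the finger opening in m, from 0 to 0.0878. In form: [[x, y, z, rx, ry, rz, gripper], ...]. A call has 1 to 10 rows; each row is the pose to reach, as a shift and turn from the pose commanded when the call began, along the tool's axes at that moment; what a row does not reach only later rows make up. A row lasts 1/10 s, in which the tool goes at most 50 mm and 8.59 degrees, less where a joint would pass 70% of its speed; a pose out of reach is approached as far as the arm can. A call with a gripper value outside its range is refused whole. The fingers move at their own pace and stop on an object; "grip_force" is the grip in N (left out, the last holds). Time passes only in rows, so rows that repeat a pose let the fingers close. It gives the time, the measured TCP pose, the force and the opening at its end, in the units of the state.
- telemetry.state(): the state, without advancing time (a new reading comes with each control period).
- viewer.read_camera(name): name is "scene" or "top"; returns a dict with "image" (480x640x3 uint8, red, green, blue), "vfov" (degrees; the focal length in pixels is half the picture's height over the tangent of half this angle, whatever the lens; pixels are square), "cx", "cy" (the principal point, pixels), "k1" (the pictures are not rectified: a ray, as slopes to the right and down, at radius r is drawn at 1 + k1 r^2 times it, then the intrinsics apply), "extrinsics" (4x4, takes a point from camera to world coordinates). Camera axes: x right, y up, looking along -z (the intrinsics and any distortion apply to the point x, -y, -z); pixel columns grow to the right and rows downward; lengths in m; the calibration is good to about 2 mm. A picture is of the moment at which its call begins. There is no depth.
- r.hand_in(): hands the job in, once; it reports no verdict.
Trained networks look in a picture, given as the dict that the camera call returned (one of the last four; its "shot" number tells which), for a name from the list of things; names that differ only in an ending like _2 or _b are one class to them, and where a whole thing is asked for, a point or a joint stands for the part that bears it (a point fixed in the world has none). Each returns a list of dicts, best first, with "score" (0 to 1); they miss things now and then, are a little off and sometimes report something else, mostly with a low value. They report only what shows in the picture. A call takes as long as a camera call. They do not tell look-alikes from the thing itself.
- boxes_of(name, picture): "box" ([left, top, right, bottom] in pixels, round what is visible of it).
The state is a dict: "clock": time; "qpos": joint angles; "qvel": joint speeds; "tau": joint torques, N m; "tool_pos": TCP position; "orientation": TCP orientation; "force": force on the tool from outside, world axes, zero at the start; "torque": the same for the moment, N m; "finger_gap": finger opening in m.
Only numpy, scipy, OpenCV 4.12 (cv2) and the standard library are available. Lean on these libraries where they do the work, as an engineer would, in place of code of your own. Each camera call takes 0.05 s, during which the arm holds its last target.

## Working session

There is one attempt and no reset: what is moved stays moved. The work goes in short steps, Python scripts to look and compute and a tool call to move; the robot and the scene stay as the last step left them, time stands still between calls to the robot, and variables do not carry over. Pictures are saved under pics/ and viewed, and the job is handed in when it is done.

Besides the shell and the picture viewer there is one more tool, called by a JSON object that holds its "op" and its "data". apply_moves: Moves the arm, as the interface text tells. Its arguments: {"type":"object","properties":{"targets":{"type":"array"},"grip_force":{"type":"number"}},"required":["targets"]}

```bash
mkdir -p pics; cat > h.py <<'E'
import numpy as np, cv2
from workcell import telemetry, viewer, r, boxes_of
def K(p):
    f=240/np.tan(np.radians(p['vfov'])/2)
    return f
def proj(p,X):
    X=np.atleast_2d(X); E=np.array(p['extrinsics']); c=(X-E[:3,3])@E[:3,:3]
    u=c[:,0]/-c[:,2]; v=-c[:,1]/-c[:,2]; s=1+p['k1']*(u*u+v*v); f=K(p)
    return np.c_[p['cx']+f*u*s,p['cy']+f*v*s]
def ray(p,px):
    px=np.asarray(px,float); f=K(p); d=np.array([(px[0]-p['cx'])/f,(px[1]-p['cy'])/f]); q=d.copy()
    for _ in range(50): q=d/(1+p['k1']*(q@q))
    E=np.array(p['extrinsics']); w=E[:3,:3]@np.array([q[0],-q[1],-1]); return E[:3,3],w/np.linalg.norm(w)
def atz(p,px,z):
    o,w=ray(p,px); return o+w*(z-o[2])/w[2]
def save(p,n,crop=None,s=1):
    im=p['image'][:,:,::-1]
    if crop: im=im[crop[1]:crop[3],crop[0]:crop[2]]
    if s!=1: im=cv2.resize(im,None,fx=s,fy=s,interpolation=cv2.INTER_CUBIC)
    cv2.imwrite('pics/'+n+'.png',im)
E
python3 - <<'E'
from h import *
import pickle
for n in ['scene','top']:
    p=viewer.read_camera(n); save(p,n+'0'); pickle.dump(p,open(n+'0.pkl','wb'))
    print(n,{k:v for k,v in p.items() if k not in('image',)})
    for nm in ['charm','rail','medallion','end_post','catch','bangle','jar','ring_box']:
        try: print(nm,[(np.round(d['box']).tolist(),round(d['score'],2)) for d in boxes_of(nm,p)])
        except Exception as e: print(nm,e)
print(telemetry.state())
E
```

```text
scene {'vfov': 45.928383034547004, 'cx': 316.3034996056276, 'cy': 250.7187457574972, 'k1': -0.05336969891383123, 'extrinsics': array([[ 0.24081987, -0.55355646,  0.79723337,  1.27593485],
       [ 0.97045322,  0.15006568, -0.18894667, -0.22110586],
       [-0.01504472,  0.8191798 ,  0.57333944,  0.64266893],
       [ 0.        ,  0.        ,  0.        ,  1.        ]]), 'shot': 1}
charm [([147.0, 286.0, 187.0, 366.0], 0.79), ([248.0, 238.0, 268.0, 299.0], 0.78), ([141.0, 253.0, 174.0, 324.0], 0.77)]
rail [([210.0, 236.0, 432.0, 388.0], 0.96)]
medallion [([140.0, 250.0, 171.0, 322.0], 0.97), ([248.0, 242.0, 266.0, 301.0], 0.86), ([150.0, 286.0, 180.0, 366.0], 0.6)]
end_post [([371.0, 238.0, 400.0, 285.0], 0.57)]
catch []
bangle [([307.0, 364.0, 355.0, 400.0], 0.83)]
jar [([413.0, 298.0, 441.0, 340.0], 0.72)]
ring_box [([301.0, 224.0, 342.0, 263.0], 0.91), ([372.0, 238.0, 401.0, 284.0], 0.64), ([247.0, 238.0, 268.0, 300.0], 0.19), ([322.0, 239.0, 401.0, 311.0], 0.18)]
top {'vfov': 51.086859709720855, 'cx': 315.10439931198874, 'cy': 234.27314578873384, 'k1': -0.13468574967488506, 'extri
[... 883 characters left out ...]
.61)]
ring_box [([279.0, 301.0, 311.0, 333.0], 0.79)]
{'clock': 0.9, 'qpos': array([ 6.25836034e+01,  5.21736026e+00,  7.05139737e+01, -1.14692986e-03,
        1.04268110e+02, -3.24971564e+00]), 'qvel': array([-0.00249937, -0.09701351,  0.10665418, -0.03374932, -0.04089081,
        0.018121  ]), 'tau': array([-4.37118952e-04, -4.46191263e+01, -4.06514025e+01,  6.98365085e-02,
        1.92212441e-02,  3.81634197e-05]), 'tool_pos': array([0.24565441, 0.54740945, 0.23065454]), 'orientation': array([1.79999508e+02, 1.14125737e-03, 1.55833036e+02]), 'force': array([-0.56678294, -0.32020441,  0.72836081]), 'torque': array([-0.02406766,  0.02141073, -0.00396758]), 'finger_gap': 0.08789519335573154}
```

```bash
python3 - <<'E'
from h import *
import pickle
p=pickle.load(open('scene0.pkl','rb')); save(p,'sc1',(130,210,450,410),2.5)
p=pickle.load(open('top0.pkl','rb')); save(p,'tc1',(215,150,415,300),4)
E
```

```text
(no output)
```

View pics/scene0.png

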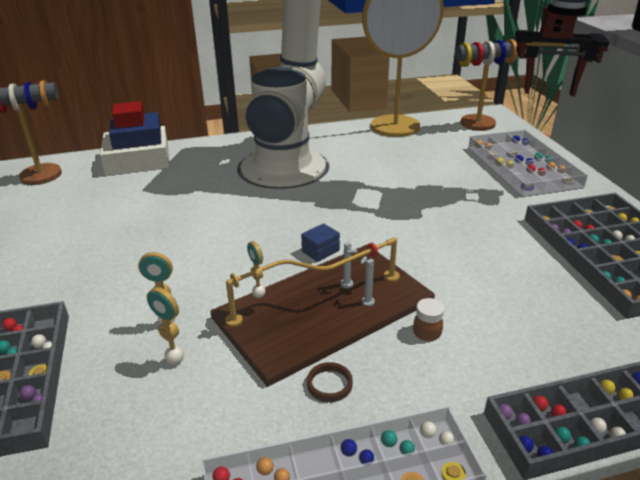

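View pics/top0.png

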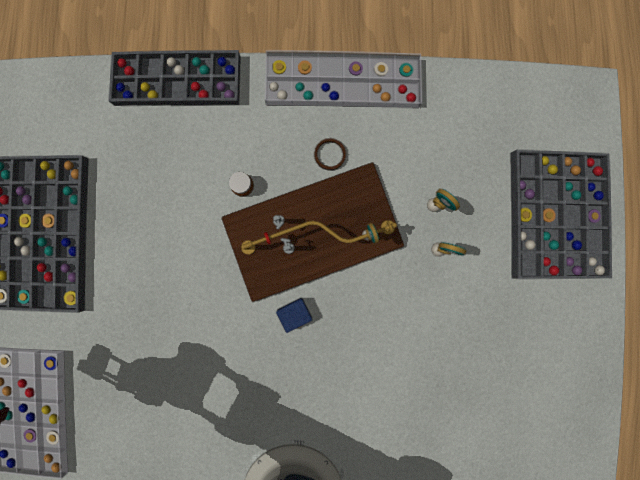

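```bash
sleep 1
```

```text
(no output)
```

View pics/sc1.png

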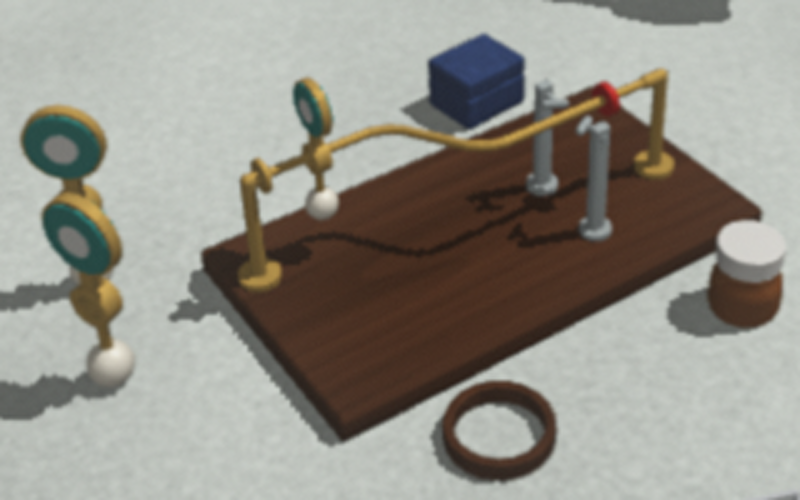

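View pics/tc1.png

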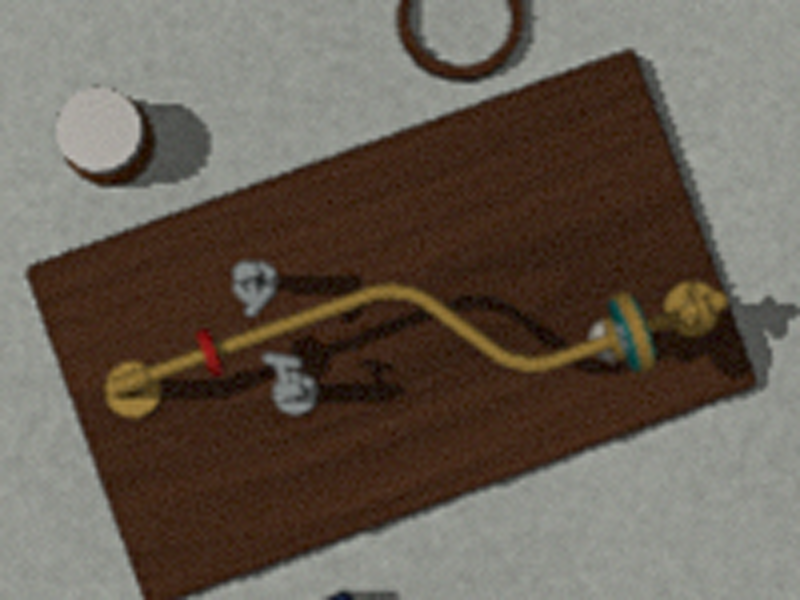

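```bash
cat > fit.py <<'E'
from h import *
import pickle
from scipy.optimize import least_squares
T=pickle.load(open('top0.pkl','rb')); S=pickle.load(open('scene0.pkl','rb'))
def wire(P,n=None,z=0.1):
    # P: corner1 x,y, yaw of first run, b1 (right), b2 (left), L2
    x,y,h,b1,b2=P[:5]; L=0.072; R=0.023
    pts=[];s=[]
    c1=np.array([x,y]); d0=np.array([np.cos(h),np.sin(h)]); d1=np.array([np.cos(h-b1),np.sin(h-b1)]); d2=np.array([np.cos(h-b1+b2),np.sin(h-b1+b2)])
    c2=c1+L*d1
    def arc(c,da,db,t):
        R=0.014/np.tan(t/2); k=0.014
        cr=np.sign(da[0]*db[1]-da[1]*db[0]); nrm=cr*np.array([-da[1],da[0]]); o=c-k*da+R*nrm
        a=np.linspace(0,t,25)[1:-1]
        return o-R*np.cos(a)[:,None]*nrm+R*np.sin(a)[:,None]*da
    pts=np.vstack([c1+np.linspace(-0.089,-0.014,60)[:,None]*d0,arc(c1,d0,d1,b1),c1+np.linspace(.014,.058,40)[:,None]*d1,arc(c2,d1,d2,b2),c2+np.linspace(.014,.147,110)[:,None]*d2])
    return np.c_[pts,np.full(len(pts),z)],c1,c2,d0,d1,d2
def brass(p):
    im=p['image'].astype(float); R,G,B=im[...,0],im[...,1],im[...,2]
    return np.clip(G-B-15-0.0*R,0,60)*(R>110)*(R-B>45)
E
python3 - <<'E'
from fit import *
for n,p,c in(('t',T,(215,150,415,300)),('s',S,(210,220,430,400))):
    m=brass(p); im=(m*4).astype(np.uint8)[c[1]:c[3],c[0]:c[2]]
    cv2.imwrite(f'pics/m{n}.png',cv2.resize(im,None,fx=3,fy=3,interpolation=0))
E
```

```text
(no output)
```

View pics/mt.png

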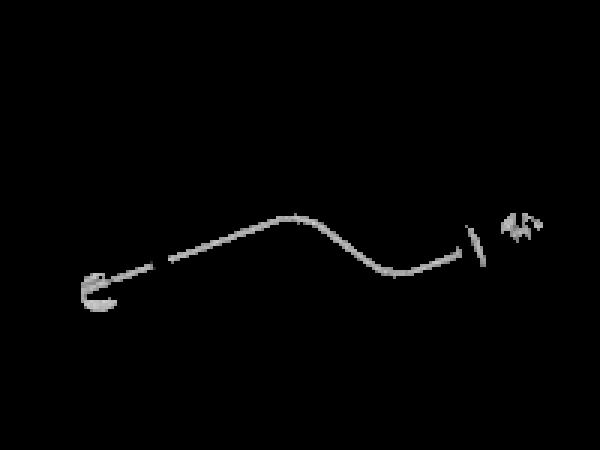

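View pics/ms.png

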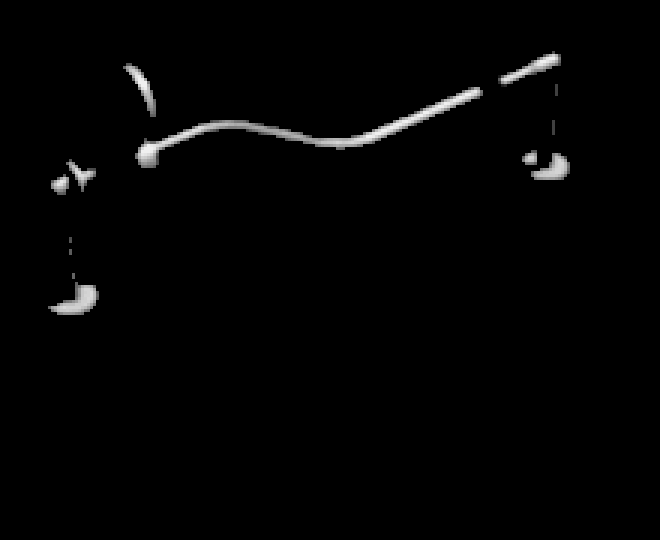

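```bash
cat >> fit.py <<'E'
def cents(p,c0,c1,r0,r1,skip=()):
    m=brass(p); o=[]
    for c in range(c0,c1):
        if any(a<=c<=b for a,b in skip): continue
        col=m[r0:r1,c]>0
        idx=np.where(col)[0]
        if len(idx)==0: continue
        w=p['image'][r0:r1,c].astype(float); w=np.clip(w[:,0]-w[:,2]-25,0,None)
        k=int(round(idx.mean())); a=slice(max(k-4,0),k+5)
        ww=w[a]; o.append((c,r0+(np.arange(len(w))[a]*ww).sum()/ww.sum()))
    return np.array(o)
ct=cents(T,256,366,218,250,[(262,276)])
cs=cents(S,266,392,235,272,[(366,381)])
def model(p,P,cols,sh):
    q=proj(p,wire(P)[0])+sh; i=np.argsort(q[:,0]); return np.interp(cols,q[i,0],q[i,1])
def res(v,full=True):
    P=v[:5]; a=(model(T,P,ct[:,0],v[5:7])-ct[:,1]); b=model(S,P,cs[:,0],v[7:9])-cs[:,1]
    return np.r_[a/0.3,b/0.3,v[5:9]/1.0]
def solve():
    g=np.array([0.49,-0.10,np.radians(90-(-20)),1.05,1.05,0,0,0,0])
    c=atz(T,(342,242),.1); g[:2]=c[:2]
    h=atz(T,(366,232),.1)-0; 
    return least_squares(res,g,x_scale=[.01,.01,.1,.1,.1,1,1,1,1])
E
python3 - <<'E'
from fit import *
s=solve(); v=s.x; print(np.round(v,4),np.degrees(v[2:5]),s.cost)
r0=res(v)*.3; print(np.round(r0[:len(ct)],1)); print(np.round(r0[len(ct):-4],1))
C=np.linalg.inv(s.jac.T@s.jac); print(np.sqrt(np.diag(C)))
W,c1,c2,d0,d1,d2=wire(v); print(c1,c2,d0,d1,d2)
k=c2+.073*d2; print('catch',k,'end',c2+.147*d2,'start',c1-.089*d0)
for n,p,cr,sh,sc in(('t',T,(215,150,415,300),v[5:7],4),('s',S,(210,220,430,400),v[7:9],3)):
    im=cv2.resize(p['image'][cr[1]:cr[3],cr[0]:cr[2],::-1],None,fx=sc,fy=sc,interpolation=2)
    q=proj(p,W)+sh
    for a in q: cv2.circle(im,tuple(int(round((a[i]-cr[i]+.5)*sc)) for i in(0,1)),1,(0,255,0),-1)
    y=d0; 
    # rail frame: y along d0
    rx=np.array([d0[1],-d0[0]]); o=c1+.045*rx+.048*d0
    for z,pts in((.02,[(-.095,-.17),(.095,-.17),(.095,.17),(-.095,.17)]),):
        Q=np.array([np.r_[o+a*rx+b*d0,z] for a,b in pts])
        qq=proj(p,Q)+sh
        cv2.polylines(im,[((qq-np.array(cr[:2])+.5)*sc).astype(np.int32)],True,(255,255,0),1)
    for X in [k+.026*np.array([-d2[1],d2[0]]),k-.026*np.array([-d2[1],d2[0]]),c2+.147*d2,c1-.089*d0]:
        a=(proj(p,np.r_[X,.1])+sh)[0]; cv2.drawMarker(im,tuple(int(round((a[i]-cr[i]+.5)*sc)) for i in(0,1)),(255,0,255),0,12)
    cv2.imwrite(f'pics/f{n}.png',im)
E
```

```text
fit.py:30: RuntimeWarning: invalid value encountered in scalar divide
  ww=w[a]; o.append((c,r0+(np.arange(len(w))[a]*ww).sum()/ww.sum()))
Traceback (most recent call last):
  File "fit.py", line 43, in solve
    return least_squares(res,g,x_scale=[.01,.01,.1,.1,.1,1,1,1,1])
ValueError: Residuals are not finite in the initial point.
```

```bash
sed -i 's/k=int(round(idx.mean()))/k=int(np.median(idx))/; s/ct=cents.*/ct=cents(T,258,362,218,250,[(262,276)])/; s/cs=cents.*/cs=cents(S,266,392,235,275,[(366,381)])/' fit.py
cat > show.py <<'E'
from fit import *
s=solve(); v=s.x; print(np.round(v,4),np.degrees(v[2:5]),s.cost)
r0=res(v)*.3; print(np.round(r0[:len(ct)],1)); print(np.round(r0[len(ct):-4],1))
C=np.linalg.inv(s.jac.T@s.jac); print(np.round(np.sqrt(np.diag(C)),4))
W,c1,c2,d0,d1,d2=wire(v); print(c1,c2,d0,d1,d2)
np.save('v.npy',v)
k=c2+.073*d2; print('catch',k,'end',c2+.147*d2,'start',c1-.089*d0)
for n,p,cr,sh,sc in(('t',T,(215,150,415,300),v[5:7],4),('s',S,(210,220,430,400),v[7:9],3)):
    im=cv2.resize(p['image'][cr[1]:cr[3],cr[0]:cr[2],::-1],None,fx=sc,fy=sc,interpolation=2)
    q=proj(p,W)+sh
    for a in q: cv2.circle(im,tuple(int(round((a[i]-cr[i]+.5)*sc)) for i in(0,1)),1,(0,255,0),-1)
    rx=np.array([d0[1],-d0[0]]); o=c1+.045*rx+.048*d0
    Q=np.array([np.r_[o+a*rx+b*d0,.02] for a,b in [(-.095,-.17),(.095,-.17),(.095,.17),(-.095,.17)]])
    qq=proj(p,Q)+sh
    cv2.polylines(im,[((qq-np.array(cr[:2])+.5)*sc).astype(np.int32)],True,(255,255,0),1)
    for X in [k+.026*np.array([-d2[1],d2[0]]),k-.026*np.array([-d2[1],d2[0]]),c2+.147*d2,c1-.089*d0]:
        a=(proj(p,np.r_[X,.1])+sh)[0]; cv2.drawMarker(im,tuple(int(round((a[i]-cr[i]+.5)*sc)) for i in(0,1)),(255,0,255),0,12)
    cv2.imwrite(f'pics/f{n}.png',im)
E
python3 show.py
```

```text
[ 0.5236 -0.1063  2.0328  1.0634  0.8659 -1.0934 -4.763   2.9965  2.5315] [116.47172857  60.92733129  49.614523  ] 8334.512518632402
[-3.6 -3.4 -3.6 -3.2 -1.9 -1.5 -1.4 -1.5 -1.2 -1.1 -1.3 -0.8 -1.  -0.6
 -0.7 -0.6 -0.3 -0.3 -0.3  0.  -0.1  0.5  0.2  0.2  0.3  0.2  0.2  0.3
  0.6  0.7  0.8  1.1  1.1  1.4  1.4  1.7  1.7  1.4  1.3  1.1  1.1  0.5
  0.9  0.4  0.7  0.8  0.6  0.6  0.5  0.5  0.2  0.1 -0.2  0.2 -0.3 -0.2
 -0.4 -0.2  0.  -0.2 -0.2 -0.4 -0.3 -0.6 -0.8 -0.5 -0.6 -0.5 -0.3 -0.3
  0.2  0.3  0.7  0.5  0.9  1.   1.2  1.2  0.9  0.6  0.8  0.4  0.1  0.4
  0.5  0.4  0.7  0.4  0.2]
[  1.    0.8   0.7   0.7   0.6   0.6   0.4   0.3   0.2   0.2   0.1   0.
  -0.1  -0.1  -0.1  -0.2  -0.2  -0.2  -0.1  -0.    0.    0.    0.1   0.2
   0.4   0.5   0.5   0.5   0.4   0.4   0.4   0.4   0.4   0.3   0.3   0.4
   0.4   0.3   0.3   0.4   0.3   0.3   0.1  -0.2  -0.2  -0.4  -0.6  -0.6
  -0.5  -0.8  -0.7  -0.6  -0.3  -0.2  -0.1  -0.    0.   -0.   -0.   -0.
  -0.1   0.1   0.1  -0.   -0.2   0.1  -0.1  -0.2  -0.2   0.    0.    0.3
   0.2   0.4   0.4   0.3   0.6   0.6   0.6   0.6   0.7   0.8   0.9   1.
   1.1   1.2   1.2   1.3   1.3   1.4   1.5   1.5   2.    1.9   2.2   2.2
   2.5   2.6   2.6   2.7   3.6   3.8   3.9 -24.7 -13.6 -14.3 -15.    4.4
   4.4   4.4]
[0.0015 0.0013 0.0103 0.0123 0.004  0.6564 0.7795 0.7597 0.5451]
[ 0.52359788 -0.10626985] [ 0.56433314 -0.04690119] [-0.44575617  0.89515442] [0.56576747 0.82456484] [-0.26149722  0.96520423]
catch [0.54524385 0.02355872] end [0.52589305 0.09498384] start [ 0.56327018 -0.1859386 ]
```

```bash
sleep 0.5
```

```text
(no output)
```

View pics/ft.png

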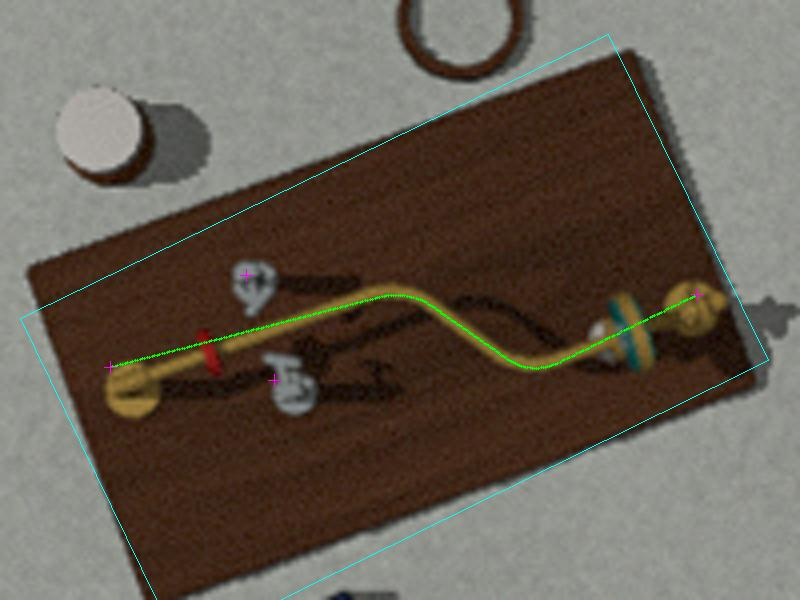

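View pics/fs.png

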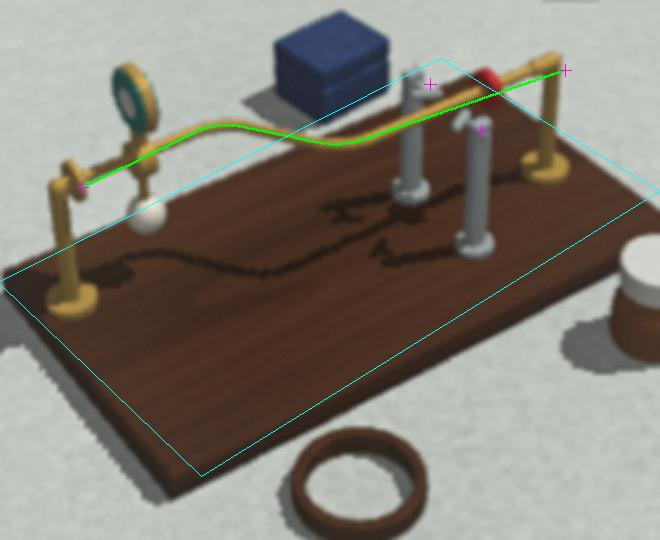

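```bash
python3 - <<'E'
s=open('fit.py').read()
import re
s=re.sub(r'ct=cents.*','ct=cents(T,277,362,218,250)',s)
s=re.sub(r'cs=cents.*','cs=cents(S,268,384,235,275,[(364,383)])',s)
s=s.replace("    return np.r_[a/0.3,b/0.3,v[5:9]/1.0]","""    W,c1,c2,d0,d1,d2=wire(P); rx=np.array([d0[1],-d0[0]]); o=c1+.045*rx+.048*d0
    Q=np.array([np.r_[o+a_*rx+b_*d0,.02] for a_,b_ in [(-.095,-.17),(.095,-.17),(.095,.17),(-.095,.17)]])
    e=proj(T,Q)+v[5:7]-CT; g=(proj(S,Q)+v[7:9]-CS)[[0,1,2]]
    return np.r_[a/0.3,b/0.3,v[5:9]/1.0,e.ravel(),g.ravel()]
CT=np.array([(403.5,246),(373,162.5),(222,217),(252.5,301)])
CS=np.array([(211,310),(267,382),(434,294),(0,0)])""")
s=s.replace("1,1,1,1])","1,1,1,1],loss='soft_l1')")
open('fit.py','w').write(s)
s=open('show.py').read().replace("r0[len(ct):-4]","r0[len(ct):len(ct)+len(cs)]").replace("C=np","print(np.round(res(v)[len(ct)+len(cs):],1));C=np")
open('show.py','w').write(s)
E
python3 show.py
```

```text
[ 0.5325 -0.1002  1.934   0.9813  0.9707 -0.144  -1.0745 -0.4315 -0.1065] [110.80729754  56.22269915  55.61536937] 56.98923436758399
[-0.2  0.1  0.  -0.1  0.   0.1 -0.2  0.1 -0.1  0.2 -0.   0.   0.2  0.1
 -0.   0.3 -0.   0.5  0.1  0.  -0.  -0.1 -0.3 -0.2 -0.  -0.  -0.   0.1
  0.1  0.3  0.1  0.4  0.4  0.1 -0.  -0.1 -0.  -0.6 -0.1 -0.5 -0.1  0.1
  0.1  0.2  0.3  0.5  0.2  0.1 -0.1  0.2 -0.2 -0.1 -0.2 -0.   0.2  0.
  0.1 -0.1  0.  -0.3 -0.4 -0.1 -0.2 -0.1 -0.  -0.2  0.   0.   0.3 -0.
  0.3  0.2  0.4  0.3 -0.1 -0.5 -0.3 -0.6 -0.8 -0.3 -0.1 -0.1  0.3  0.1
 -0. ]
[-0.  -0.   0.   0.1 -0.  -0.  -0.1 -0.  -0.  -0.1 -0.2 -0.2 -0.2 -0.3
 -0.3 -0.3 -0.3 -0.2 -0.2 -0.2 -0.2 -0.1  0.1  0.2  0.2  0.2  0.1  0.1
  0.1  0.2  0.2  0.1  0.1  0.2  0.2  0.2  0.2  0.2  0.2  0.1  0.  -0.3
 -0.3 -0.5 -0.7 -0.6 -0.6 -0.8 -0.7 -0.5 -0.2 -0.   0.1  0.2  0.3  0.3
  0.3  0.3  0.3  0.5  0.4  0.3  0.2  0.4  0.2 -0.  -0.1  0.1 -0.   0.1
 -0.1  0.1  0.  -0.1  0.1  0.  -0.1 -0.1 -0.2 -0.1 -0.1 -0.1 -0.  -0.
 -0.1 -0.1 -0.2 -0.1 -0.1 -0.2  0.2  0.1  0.3  0.2  0.4  0.4]
[-0.1 -1.1 -0.4 -0.1  1.3 -0.7 -0.1 -2.2 -2.1 -0.7 -1.1  1.5 -2.8 -1.
 -1.1 -3.2  1.2 -1.8]
[0.002  0.0014 0.0056 0.0074 0.006  0.7033 1.0265 0.8367 0.717 ]
[ 0.53246774 -0.10018576] [ 0.57419176 -0.04150777] [-0.35522602  0.93478044] [0.57950026 0.81497205] [-0.34529767  0.93849322]
catch [0.54898503 0.02700223] end [0.523433   0.09645073] start [ 0.56408285 -0.18338122]
```

```bash
sleep 0.5
```

```text
(no output)
```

View pics/ft.png

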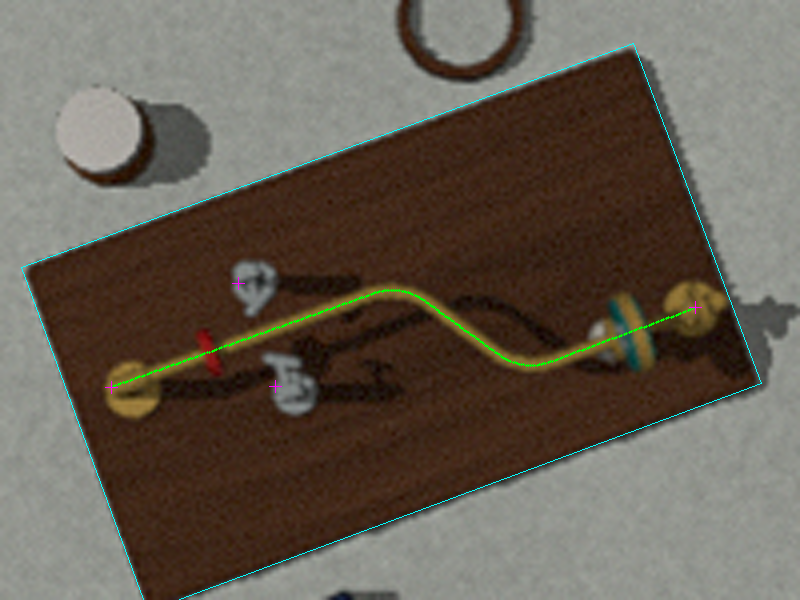

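View pics/fs.png

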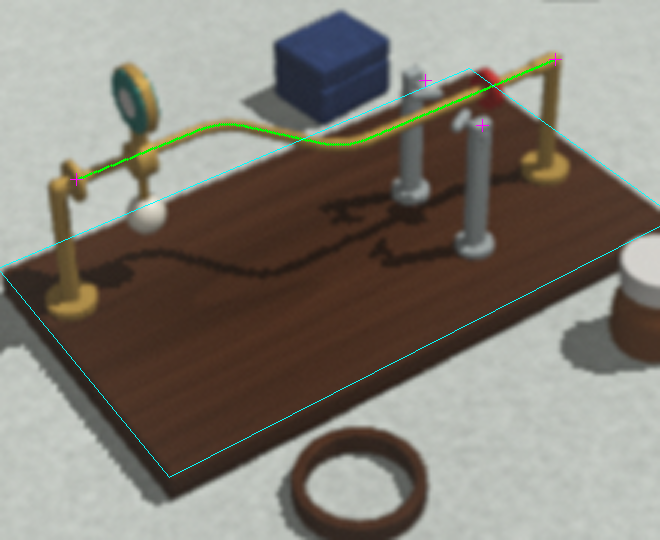

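```bash
cat > med.py <<'E'
from fit import *
v=np.load('v.npy'); W,c1,c2,d0,d1,d2=wire(v)
def hull(p,sh,s,dz=0,lat=0,d=d0,base=None):
    n=np.array([d[1],-d[0]]); c=(c1 if base is None else base)+s*d+lat*n
    a=np.linspace(0,2*np.pi,60); P=[]
    for t in(-.005,.005): 
        for q in a: P.append(np.r_[c+t*d+.0195*np.cos(q)*n,.1355+dz+.0195*np.sin(q)])
    return cv2.convexHull((proj(p,np.array(P))+sh).astype(np.float32))[:,0]
E
python3 - <<'E'
from med import *
for n,p,cr,sh,sc in(('t',T,(340,205,400,265),v[5:7],10),('s',S,(230,225,290,310),v[7:9],7)):
    im=cv2.resize(p['image'][cr[1]:cr[3],cr[0]:cr[2],::-1],None,fx=sc,fy=sc,interpolation=2)
    for s,col in((-.050,(0,0,255)),(-.055,(0,255,0)),(-.06,(255,0,0))):
        cv2.polylines(im,[((hull(p,sh,s)-np.array(cr[:2])+.5)*sc).astype(np.int32)],True,col,1)
    cv2.imwrite(f'pics/h{n}.png',im)
E
sleep 0.5
```

```text
(no output)
```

View pics/ht.png

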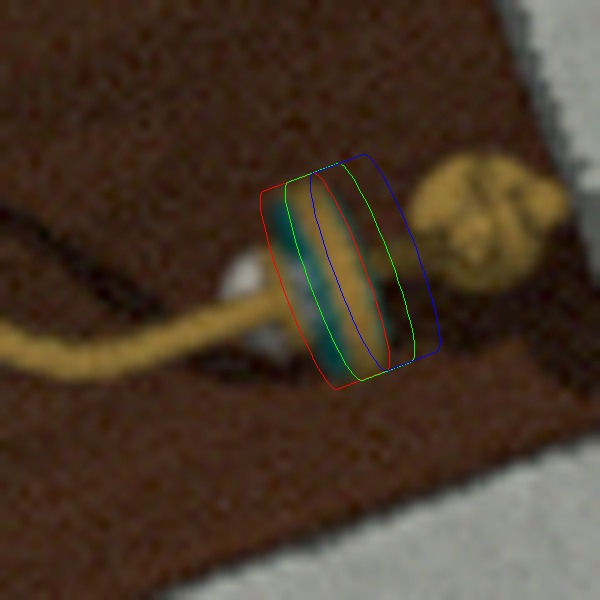

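View pics/hs.png

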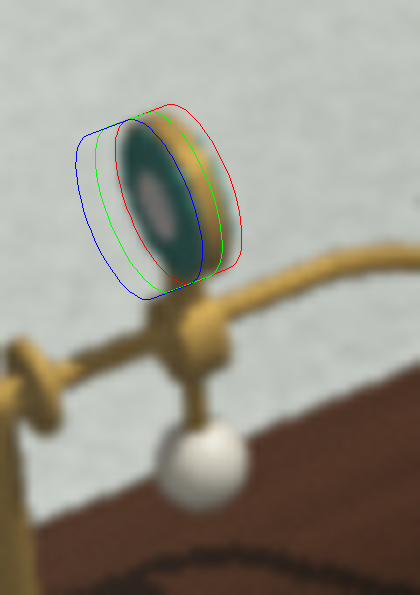

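```bash
cat > go.py <<'E'
import sys
from h import *
from scipy.spatial.transform import Rotation as Ro
def st(): return telemetry.state()
def rel(s,tgt,yaw,base=None):
    p=s['tool_pos'];R=Ro.from_euler('xyz',s['orientation'],degrees=True)
    if base is not None: p,R=base
    d=R.inv().apply(np.array(tgt)-p); rv=(R.inv()*Ro.from_euler('xyz',[180,0,yaw],degrees=True)).as_rotvec(degrees=True)
    return np.round(np.r_[d,rv],5)
if __name__=='__main__':
    a=list(map(float,sys.argv[1:])); s=st(); print(rel(s,a[:3],a[3]),s['clock'],s['tool_pos'],s['orientation'],s['force'],s['torque'],s['finger_gap'])
E
python3 go.py .5506 -.1479 .2 200.8
```

```text
[-5.628800e-01 -5.095300e-01  3.066000e-02  2.000000e-05  1.280000e-03
 -4.496696e+01] 0.9 [0.24565441 0.54740945 0.23065454] [1.79999508e+02 1.14125737e-03 1.55833036e+02] [-0.56678294 -0.32020441  0.72836081] [-0.02406766  0.02141073 -0.00396758] 0.08789519335573154
```

{"op": "apply_moves", "data": {"targets": [[-0.56, -0.51, 0, 0, 0, -45, 0.05], [-0.56, -0.51, 0, 0, 0, -45, 0.05], [-0.56, -0.51, 0, 0, 0, -45, 0.05], [-0.56, -0.51, 0, 0, 0, -45, 0.05], [-0.56, -0.51, 0, 0, 0, -45, 0.05], [-0.56, -0.51, 0, 0, 0, -45, 0.05], [-0.56, -0.51, 0, 0, 0, -45, 0.05], [-0.56, -0.51, 0, 0, 0, -45, 0.05], [-0.56, -0.51, 0, 0, 0, -45, 0.05], [-0.56, -0.51, 0, 0, 0, -45, 0.05]]}}

```text
clock: 1.9
tool_pos: [0.4401, 0.1002, 0.2311]
orientation: [-180.0, 0.1, -159.2]
force: [1.2, 1.2, 1.1]
finger_gap: 0.0502
```

```bash
python3 go.py .5506 -.1479 .2 200.8
```

```text
[-0.015   -0.27115  0.03116 -0.00843  0.06895  0.04094] 1.9 [0.44007218 0.10016617 0.23110015] [-1.79991547e+02  6.89484159e-02 -1.59159054e+02] [1.17301411 1.1996401  1.12085597] [0.07005482 0.06839273 0.05467478] 0.05018782739675248
```

{"op": "apply_moves", "data": {"targets": [[-0.015, -0.26, 0, 0, 0, 0, 0.05], [-0.015, -0.26, 0, 0, 0, 0, 0.05], [-0.015, -0.26, 0, 0, 0, 0, 0.05], [-0.015, -0.26, 0, 0, 0, 0, 0.05], [-0.015, -0.26, 0, 0, 0, 0, 0.05], [-0.015, -0.26, 0, 0, 0, 0, 0.05], [-0.015, -0.26, 0, 0, 0, 0, 0.05], [-0.015, -0.26, 0, 0, 0, 0, 0.05]]}}

```text
clock: 2.7
tool_pos: [0.546, -0.1346, 0.2308]
orientation: [180.0, 0.0, -159.1]
force: [0.3, 0.5, -0.5]
finger_gap: 0.0502
```

```bash
python3 go.py .5506 -.1479 .17 200.8
```

```text
[ 0.00041 -0.0141   0.06082  0.04006  0.00319  0.05737] 2.7 [ 0.54596972 -0.13461848  0.23082637] [ 1.79959943e+02  3.21002915e-03 -1.59142634e+02] [ 0.26305168  0.52899321 -0.52033426] [ 0.10418762  0.00690224 -0.01243235] 0.05022751113823147
```

{"op": "apply_moves", "data": {"targets": [[0.0004, -0.0141, 0.03, 0, 0, 0.05, 0.05], [0.0004, -0.0141, 0.06, 0, 0, 0.05, 0.05], [0.0004, -0.0141, 0.06, 0, 0, 0.05, 0.05], [0.0004, -0.0141, 0.06, 0, 0, 0.05, 0.05]]}}

```text
clock: 3.1
tool_pos: [0.5505, -0.1473, 0.1715]
orientation: [180.0, -0.0, -159.1]
force: [0.8, -0.3, 0.6]
finger_gap: 0.0502
```

```bash
python3 - <<'E'
from h import *
import pickle
for n,c,s in(('top',(330,190,420,270),8),('scene',(210,190,310,310),5)):
    p=viewer.read_camera(n); pickle.dump(p,open(n+'1.pkl','wb')); save(p,n+'1',c,s)
E
python3 go.py .5506 -.1479 .1275 200.8
```

```text
[ 0.00089  0.00057  0.04588 -0.12018  0.16109  0.06199] 3.2 [ 0.55148251 -0.14807312  0.17338712] [-1.79879730e+02  1.61028485e-01 -1.59137843e+02] [-0.8858612  -0.51929386  0.8657542 ] [0.05128847 0.07605225 0.00911147] 0.05019454730158667
```

View pics/scene1.png

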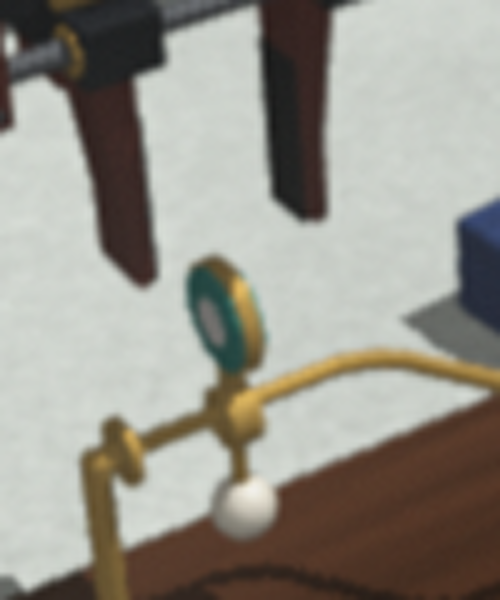

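View pics/top1.png

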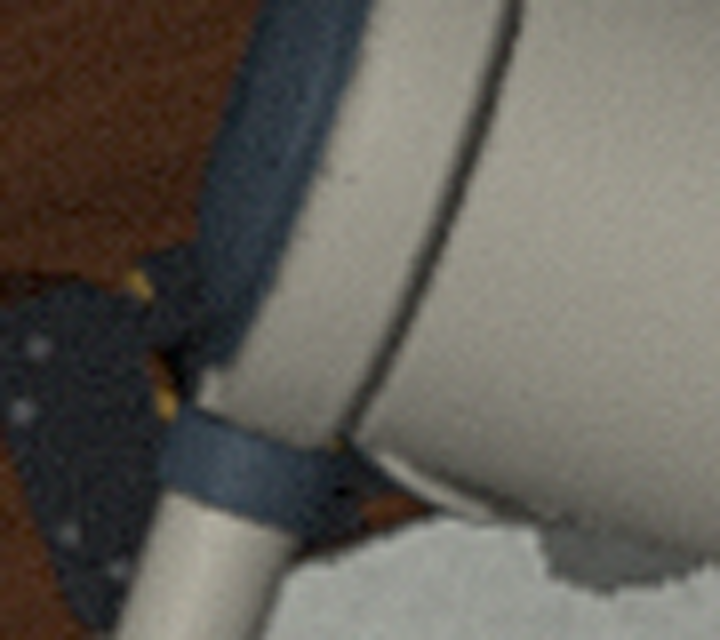

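```bash
python3 - <<'E'
from h import *
for i in range(6):
    s=telemetry.state(); print(s['clock'],s['tool_pos'],s['orientation'],s['force'],s['qpos'])
    if i<5: viewer.read_camera('scene')
E
```

```text
3.2 [ 0.55148251 -0.14807312  0.17338712] [-1.79879730e+02  1.61028485e-01 -1.59137843e+02] [-0.8858612  -0.51929386  0.8657542 ] [-1.84483970e+01  3.32053187e-01  8.13479878e+01  9.05004166e-03
  9.81191736e+01 -1.29309092e+02]
3.25 [ 0.55159765 -0.14834221  0.17344805] [-1.79862923e+02  1.72941794e-01 -1.59152751e+02] [-0.17139159  0.88032093  0.498374  ] [-1.84671278e+01  3.41789936e-01  8.13320961e+01  3.55274989e-03
  9.81054636e+01 -1.29313662e+02]
3.3 [ 0.55157703 -0.14854268  0.17323816] [-1.79868451e+02  1.64178922e-01 -1.59170087e+02] [ 1.04733244  0.22534691 -0.18350455] [-1.84861302e+01  3.57093957e-01  8.13379311e+01  2.27082417e-03
  9.80946066e+01 -1.29315531e+02]
3.35 [ 0.55149683 -0.1486677   0.17288634] [-1.79884910e+02  1.44558085e-01 -1.59184259e+02] [0.73740363 0.80836436 0.02380321] [-1.85007827e+01  3.75082922e-01  8.13553872e+01  2.57790604e-03
  9.80847702e+01 -1.29316012e+02]
3.4 [ 0.55135709 -0.14879796  0.17242972] [-1.79908311e+02  1.13588876e-01 -1.59197398e+02] [-0.20864394  0.40786415 -0.30361673] [-1.85167501e+01  3.97091336e-01  8.13793864e+01  1.05211468e-03
  9.80775491e+01 -1.29319112e+02]
3.45 [ 0.55123246 -0.14885033  0.17197903] [-1.79932237e+02  8.37985543e-02 -1.59205427e+02] [-0.34983638  0.10661535 -0.59947374] [-1.85255021e+01  4.17661284e-01  8.14042427e+01  6.83300440e-04
  9.80703299e+01 -1.29319929e+02]
```

```bash
python3 - <<'E'
from med import *
import pickle
p=pickle.load(open('scene1.pkl','rb'))
s=telemetry.state(); print(s['clock'],s['tool_pos'],s['orientation'])
R=None
from scipy.spatial.transform import Rotation as Ro
R=Ro.from_euler('xyz',[-179.88,.16,-159.14],degrees=True)
t=np.array([.5515,-.1481,.1734])
sc=5;cr=(210,190,310,310)
im=cv2.resize(p['image'][cr[1]:cr[3],cr[0]:cr[2],::-1],None,fx=sc,fy=sc,interpolation=2)
for sh,col in((np.zeros(2),(0,255,255)),(v[7:9],(0,0,255))):
  for sg in(1,-1):
    for y in(.0251,.0385):
      Q=np.array([t+R.apply([x,sg*y,z]) for x,z in((-.01,.008),(.01,.008),(.01,-.02),(-.01,-.02))])
      cv2.polylines(im,[((proj(p,Q)+sh-np.array(cr[:2])+.5)*sc).astype(np.int32)],True,col,1)
cv2.polylines(im,[((hull(p,v[7:9],-.051)-np.array(cr[:2])+.5)*sc).astype(np.int32)],True,(0,0,255),1)
cv2.imwrite('pics/g1.png',im)
E
```

```text
3.45 [ 0.55123246 -0.14885033  0.17197903] [-1.79932237e+02  8.37985543e-02 -1.59205427e+02]
```

View pics/g1.png

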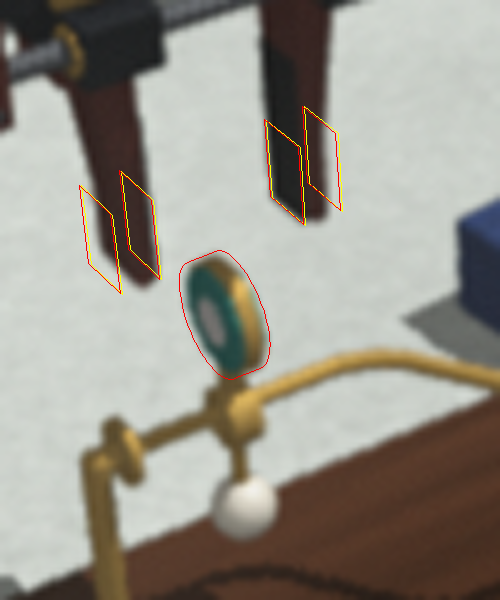

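{"op": "apply_moves", "data": {"targets": [[0, 0, 0.005, 0, 0, 0, 0.05], [0, 0, 0.012, 0, 0, 0, 0.05], [0, 0, 0.02, 0, 0, 0, 0.05], [0, 0, 0.028, 0, 0, 0, 0.05], [0, 0, 0.032, 0, 0, 0, 0.05], [0, 0, 0.034, 0, 0, 0, 0.05], [0, 0, 0.035, 0, 0, 0, 0.05], [0, 0, 0.035, 0, 0, 0, 0.05], [0, 0, 0.035, 0, 0, 0, 0.05], [0, 0, 0.035, 0, 0, 0, 0.05]]}}

```text
clock: 4.45
tool_pos: [0.551, -0.1489, 0.1361]
orientation: [-180.0, 0.0, -159.2]
force: [0.2, -0.5, -0.7]
finger_gap: 0.0495
```

```bash
python3 - <<'E'
from h import *
for i in range(4):
    s=telemetry.state(); print(s['clock'],s['tool_pos'],s['orientation'],s['force'])
    if i<3: p=viewer.read_camera('scene')
save(p,'scene2',(210,190,310,310),5)
E
python3 go.py .5506 -.1479 .1275 200.8
```

```text
4.45 [ 0.5510039  -0.14893765  0.13612661] [-1.79975624e+02  2.88748574e-02 -1.59217912e+02] [ 0.22893311 -0.53720406 -0.65084471]
4.5 [ 0.55097233 -0.14891739  0.13609661] [-1.79977963e+02  2.47819404e-02 -1.59216351e+02] [0.41698022 0.00069486 0.14028398]
4.55 [ 0.55095038 -0.14890991  0.13598736] [-1.79984055e+02  1.94796931e-02 -1.59214086e+02] [-0.40525207 -0.11407541 -0.94480588]
4.6 [ 0.55092761 -0.14889376  0.13595136] [-1.79986236e+02  1.65306579e-02 -1.59217509e+02] [ 0.0800213  -0.33904653 -0.01268877]
[-4.000e-05  1.050e-03  8.450e-03 -1.377e-02  1.653e-02 -1.751e-02] 4.6 [ 0.55092761 -0.14889376  0.13595136] [-1.79986236e+02  1.65306579e-02 -1.59217509e+02] [ 0.0800213  -0.33904653 -0.01268877] [ 0.0729714  -0.00074754 -0.00104562] 0.04991706689532446
```

View pics/scene2.png

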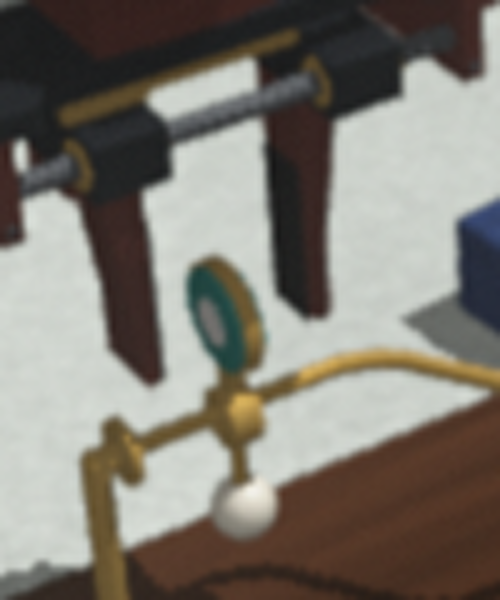

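```bash
cat > ov.py <<'E'
from med import *
from scipy.spatial.transform import Rotation as Ro
def ov(p,t,rpy,gap,s,name,cr=(210,190,310,310),sc=5,d=d0,base=None,dz=0,sh=np.array([-.2,0])):
    R=Ro.from_euler('xyz',rpy,degrees=True)
    im=cv2.resize(p['image'][cr[1]:cr[3],cr[0]:cr[2],::-1],None,fx=sc,fy=sc,interpolation=2)
    for sg in(1,-1):
      Q=np.array([t+R.apply([x,sg*gap/2,z]) for x,z in((-.01,.008),(.01,.008),(.01,-.02),(-.01,-.02))])
      cv2.polylines(im,[((proj(p,Q)+sh-np.array(cr[:2])+.5)*sc).astype(np.int32)],True,(0,255,255),1)
    cv2.polylines(im,[((hull(p,sh,s,d=d,base=base,dz=dz)-np.array(cr[:2])+.5)*sc).astype(np.int32)],True,(0,0,255),1)
    cv2.imwrite(f'pics/{name}.png',im)
E
python3 - <<'E'
from ov import *
p=viewer.read_camera('scene');s=telemetry.state()
ov(p,s['tool_pos'],s['orientation'],s['finger_gap'],-.051,'g2')
E
```

```text
(no output)
```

View pics/g2.png

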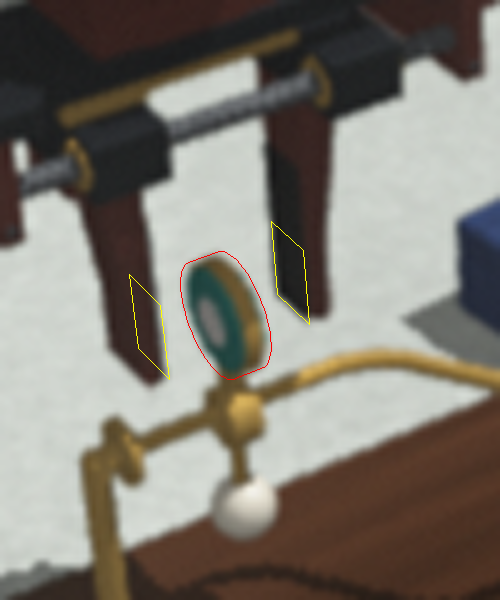

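{"op": "apply_moves", "data": {"targets": [[0, 0.0008, 0.002, 0, 0, 0, 0.05], [0, 0.0016, 0.005, 0, 0, 0, 0.05], [0, 0.0025, 0.007, 0, 0, 0, 0.04], [0, 0.0025, 0.0085, 0, 0, 0, 0.035], [0, 0.0025, 0.0085, 0, 0, 0, 0.03], [0, 0.0025, 0.0085, 0, 0, 0, 0.025], [0, 0.0025, 0.0085, 0, 0, 0, 0.022], [0, 0.0025, 0.0085, 0, 0, 0, 0.022]], "grip_force": 5}}

```text
clock: 5.45
tool_pos: [0.55, -0.1466, 0.1274]
orientation: [-180.0, 0.0, -159.2]
force: [-0.6, -0.3, 0.1]
finger_gap: 0.022
```

```bash
python3 - <<'E'
from ov import *
p=viewer.read_camera('scene');s=telemetry.state(); print(s['tool_pos'],s['orientation'],s['finger_gap'],s['force'])
ov(p,s['tool_pos'],s['orientation'],s['finger_gap'],-.051,'g3',cr=(225,215,285,305),sc=6)
save(p,'g3r',(225,215,285,305),6)
E
```

```text
[ 0.54999066 -0.14657368  0.1273523 ] [-1.79991861e+02  7.90837313e-03 -1.59220406e+02] 0.022026307652771613 [-0.96222076 -0.73771373  0.35800052]
```

View pics/g3.png

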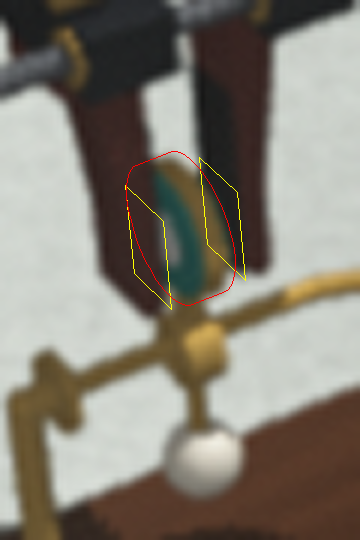

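View pics/g3r.png

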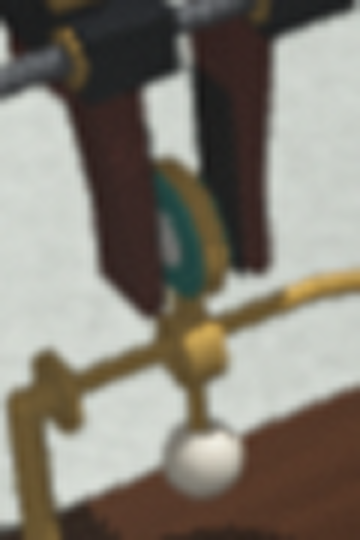

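{"op": "apply_moves", "data": {"targets": [[-0.0005, 0, 0, 0, 0, 0, 0.022], [-0.001, 0, 0, 0, 0, 0, 0.02], [-0.001, 0, 0, 0, 0, 0, 0.017], [-0.001, 0, 0, 0, 0, 0, 0.014], [-0.001, 0, 0, 0, 0, 0, 0.012], [-0.001, 0, 0, 0, 0, 0, 0.01], [-0.001, 0, 0, 0, 0, 0, 0.008], [-0.001, 0, 0, 0, 0, 0, 0.008]], "grip_force": 5}}

```text
clock: 6.3
tool_pos: [0.5509, -0.1462, 0.1273]
orientation: [-180.0, 0.0, -159.2]
force: [0.5, 0.1, -0.6]
finger_gap: 0.0097
```

```bash
python3 - <<'E'
from ov import *
p=viewer.read_camera('scene');s=telemetry.state(); print(s['tool_pos'],s['orientation'],s['finger_gap'],s['force'],s['torque'])
save(p,'g4r',(225,215,285,305),6)
E
```

```text
[ 0.55090724 -0.14626419  0.12728488] [-1.79989658e+02  2.93655197e-03 -1.59221768e+02] 0.009772205666226531 [-0.16872135 -0.52398512 -0.0253545 ] [ 0.00810256 -0.07065553 -0.01843354]
```

View pics/g4r.png

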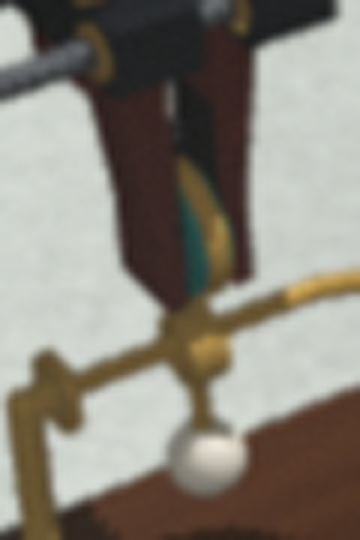

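```bash
python3 - <<'E'
from ov import *
p=viewer.read_camera('scene');s=telemetry.state(); t=s['tool_pos'];R=Ro.from_euler('xyz',s['orientation'],degrees=True)
cr=(225,215,285,305);sc=8
im0=cv2.resize(p['image'][cr[1]:cr[3],cr[0]:cr[2],::-1],None,fx=sc,fy=sc,interpolation=2)
n=np.array([d0[1],-d0[0]])
out=[]
for lat in(-.002,0,.002):
    im=im0.copy(); sh=np.array([-.8,0])
    def D(Q,c): cv2.polylines(im,[((proj(p,Q)+sh-np.array(cr[:2])+.5)*sc).astype(np.int32)],True,c,1)
    for sg in(1,-1): D(np.array([t+R.apply([x,sg*.0049,z]) for x,z in((-.01,.008),(.01,.008),(.01,-.03),(-.01,-.03))]),(0,255,255))
    a=np.linspace(0,2*np.pi,60)
    c=np.r_[t[:2]+lat*n,.1355]
    for th,rr,col in((-.0049,.018,(255,255,0)),(.0049,.018,(255,255,0)),(0,.0195,(0,0,255))):
        D(np.array([c+np.r_[th*d0+rr*np.cos(q)*n,rr*np.sin(q)] for q in a]),col)
    out.append(im[80:600,100:420])
cv2.imwrite('pics/g5.png',cv2.resize(np.hstack(out),None,fx=.83,fy=.83))
E
```

```text
(no output)
```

View pics/g5.png

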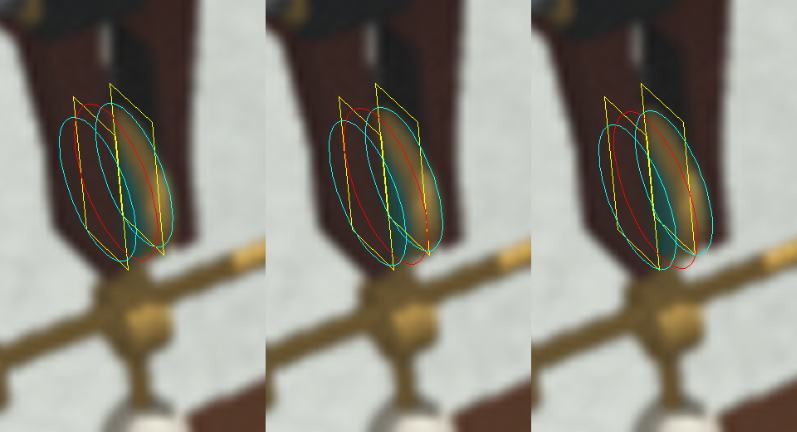

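{"op": "apply_moves", "data": {"targets": [[0, 0, 0, 0, 0, 0, 0.008], [0, 0, -0.0008, 0, 0, 0, 0.008], [0, 0, -0.0016, 0, 0, 0, 0.008], [0, 0, -0.0025, 0, 0, 0, 0.008], [0, 0, -0.0025, 0, 0, 0, 0.008], [0, 0, -0.0025, 0, 0, 0, 0.008]], "grip_force": 35}}

```text
clock: 7.0
tool_pos: [0.5509, -0.1461, 0.1297]
orientation: [180.0, 0.0, -159.2]
force: [-0.2, 0.8, -1.1]
finger_gap: 0.0098
```

```bash
cat > fm.py <<'E'
from med import *
def fm(k=4):
    F=[]
    for i in range(k):
        s=telemetry.state(); F.append(np.r_[s['force'],s['torque'],s['tool_pos'],s['orientation']%360])
        p=viewer.read_camera('scene')
    s=telemetry.state();F=np.array(F); 
    print('t',s['clock'],'gap',s['finger_gap'],'pos',np.round(F[:,6:9].mean(0),5),np.round(F[:,9:].mean(0),2))
    f=F[:,:6].mean(0)
    print('F',np.round(f,2))
    return p,f,F[:,6:9].mean(0)
E
python3 - <<'E'
from fm import *
p,f,_=fm(5); save(p,'g6',(225,215,285,305),6)
E
```

```text
t 7.25 gap 0.009820712316768574 pos [ 0.55086 -0.14617  0.12968] [180.   288.   200.78]
F [ 0.01  0.38 -0.86  0.05  0.01  0.02]
```

View pics/g6.png

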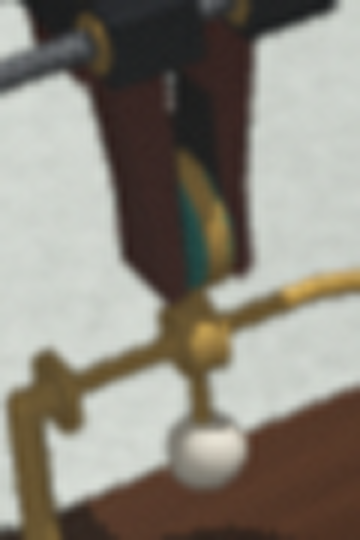

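```bash
cat > plan.py <<'E'
from fit import *
import json,sys
v=np.load('v.npy'); W,c1,c2,d0,d1,d2=wire(v)
d=np.diff(W[:,:2],axis=0); S=np.r_[0,np.cumsum(np.linalg.norm(d,axis=1))]
S=S-S[59]-0.014       # s=-0.014 at start of bend1; first run: s = distance from corner1
b1,b2=v[3],v[4]; hd=v[2]
R1,R2=.014/np.tan(b1/2),.014/np.tan(b2/2)
sA=-.014; sB=sA+R1*b1; sC=sB+.072-.028; sD=sC+R2*b2
sK=sD+.073-.014
def P(s):
    h=hd-np.clip((s-sA)/R1,0,b1)+np.clip((s-sC)/R2,0,b2)
    p=np.array([np.interp(s,S,W[:,0]),np.interp(s,S,W[:,1])])
    nr=np.array([np.sin(h),-np.cos(h)])
    # inward offset in bends, faded over 6 mm
    w1=np.clip(min(s-sA+.004,sB+.004-s)/.008,0,1); w2=np.clip(min(s-sC+.004,sD+.004-s)/.008,0,1)
    return p+.0004*(w1-w2)*nr,np.degrees(h)+90,h
def plan(s0,ss,off=(0,0),yawc=None,lat=-.0005):
    # commanded TCP at s0 now; grip offset 'lat': ring centre relative to TCP along n
    p0,y0,h0=P(s0); 
    if yawc is None: yawc=y0
    a=np.radians(yawc); tx=np.array([np.cos(a),np.sin(a)]); ty=np.array([np.sin(a),-np.cos(a)])
    rows=[]
    def tcp(s):
        p,y,h=P(s); return p-lat*np.array([np.sin(h),-np.cos(h)]),y
    q0,_=tcp(s0)
    for s in ss:
        q,y=tcp(s); dd=q-q0+np.array(off)
        rows.append([round(float(dd@tx),4),round(float(dd@ty),4),0,0,0,round(-(y-yawc),2),0.008])
    return rows
if __name__=='__main__':
    print('sA..',sA,sB,sC,sD,sK,'stop max',sK+.048)
    s0,s1,n=float(sys.argv[1]),float(sys.argv[2]),int(sys.argv[3])
    print(json.dumps(plan(s0,np.linspace(s0,s1,n+1)[1:])))
E
python3 plan.py -.0503 -.016 10; python3 plan.py -.016 .0 10; python3 plan.py 0 .015 9
```

```text
sA.. -0.014 0.01171634583359978 0.05571634583359977 0.08148255602568402 0.140482556025684 stop max 0.18848255602568398
[[-0.0, 0.0034, 0, 0, 0, -0.0, 0.008], [0.0, 0.0069, 0, 0, 0, -0.0, 0.008], [-0.0, 0.0103, 0, 0, 0, -0.0, 0.008], [0.0, 0.0137, 0, 0, 0, -0.0, 0.008], [0.0, 0.0172, 0, 0, 0, -0.0, 0.008], [-0.0, 0.0206, 0, 0, 0, -0.0, 0.008], [-0.0, 0.024, 0, 0, 0, -0.0, 0.008], [0.0, 0.0274, 0, 0, 0, -0.0, 0.008], [0.0, 0.0309, 0, 0, 0, -0.0, 0.008], [-0.0001, 0.0343, 0, 0, 0, -0.0, 0.008]]
sA.. -0.014 0.01171634583359978 0.05571634583359977 0.08148255602568402 0.140482556025684 stop max 0.18848255602568398
[[-0.0001, 0.0016, 0, 0, 0, -0.0, 0.008], [-0.0002, 0.0032, 0, 0, 0, 2.62, 0.008], [-0.0004, 0.0047, 0, 0, 0, 6.12, 0.008], [-0.0007, 0.0062, 0, 0, 0, 9.62, 0.008], [-0.001, 0.0077, 0, 0, 0, 13.12, 0.008], [-0.0014, 0.0092, 0, 0, 0, 16.62, 0.008], [-0.0018, 0.0107, 0, 0, 0, 20.11, 0.008], [-0.0024, 0.0121, 0, 0, 0, 23.61, 0.008], [-0.0031, 0.0135, 0, 0, 0, 27.11, 0.008], [-0.0038, 0.0149, 0, 0, 0, 30.61, 0.008]]
sA.. -0.014 0.01171634583359978 0.05571634583359977 0.08148255602568402 0.140482556025684 stop max 0.18848255602568398
[[-0.0001, 0.0016, 0, 0, 0, 3.64, 0.008], [-0.0002, 0.0032, 0, 0, 0, 7.29, 0.008], [-0.0005, 0.0048, 0, 0, 0, 10.93, 0.008], [-0.0008, 0.0064, 0, 0, 0, 14.58, 0.008], [-0.0012, 0.0079, 0, 0, 0, 18.22, 0.008], [-0.0017, 0.0095, 0, 0, 0, 21.86, 0.008], [-0.0023, 0.011, 0, 0, 0, 25.51, 0.008], [-0.0029, 0.0125, 0, 0, 0, 25.62, 0.008], [-0.0036, 0.0141, 0, 0, 0, 25.62, 0.008]]
```

{"op": "apply_moves", "data": {"targets": [[0, 0.002, 0, 0, 0, 0, 0.008], [0, 0.006, 0, 0, 0, 0, 0.008], [0, 0.01, 0, 0, 0, 0, 0.008], [0, 0.015, 0, 0, 0, 0, 0.008], [0, 0.02, 0, 0, 0, 0, 0.008], [0, 0.025, 0, 0, 0, 0, 0.008], [0, 0.029, 0, 0, 0, 0, 0.008], [0, 0.032, 0, 0, 0, 0, 0.008], [0, 0.034, 0, 0, 0, 0, 0.008], [0, 0.0343, 0, 0, 0, 0, 0.008]]}}

```text
clock: 8.25
tool_pos: [0.5387, -0.1139, 0.1297]
orientation: [-180.0, -0.0, -159.2]
force: [-0.4, 0.6, -1.2]
finger_gap: 0.0097
```

```bash
python3 - <<'E'
from fm import *
p,f,_=fm(5); save(p,'g7',(235,215,305,305),6)
E
```

```text
t 8.5 gap 0.009887030737349218 pos [ 0.53872 -0.11411  0.12972] [180.   216.   200.78]
F [-0.45  0.18 -0.68  0.06 -0.    0.01]
```

View pics/g7.png

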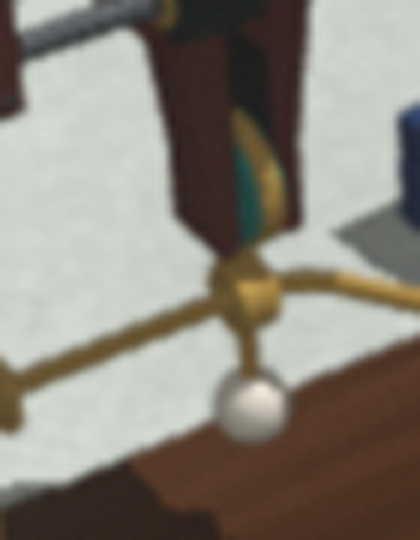

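```bash
cat > ringov.py <<'E'
from plan import *
def ringov(p,s,name,cr,sc,ls=(0,),z=.1,sh=v[7:9]):
    im=cv2.resize(p['image'][cr[1]:cr[3],cr[0]:cr[2],::-1],None,fx=sc,fy=sc,interpolation=2)
    def D(Q,c,cl=True): cv2.polylines(im,[((proj(p,Q)+sh-np.array(cr[:2])+.5)*sc).astype(np.int32)],cl,c,1)
    q,y,h=P(s); dd=np.array([np.cos(h),np.sin(h)]); n=np.array([dd[1],-dd[0]]); a=np.linspace(0,2*np.pi,40)
    for t in(-.006,.006): D(np.array([np.r_[q+t*dd+.011*np.cos(u)*n,z+.011*np.sin(u)] for u in a]),(0,0,255))
    D(np.array([np.r_[q+.011*np.cos(u)*n*0+.011*np.cos(u)*dd,z-.038+.011*np.sin(u)] for u in a]),(255,0,255))
    D(W,(0,255,0),False)
    cv2.imwrite(f'pics/{name}.png',im)
E
python3 - <<'E'
from ringov import *
p=viewer.read_camera('scene'); ringov(p,-.016,'g8',(235,215,305,305),6)
E
```

```text
(no output)
```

View pics/g8.png

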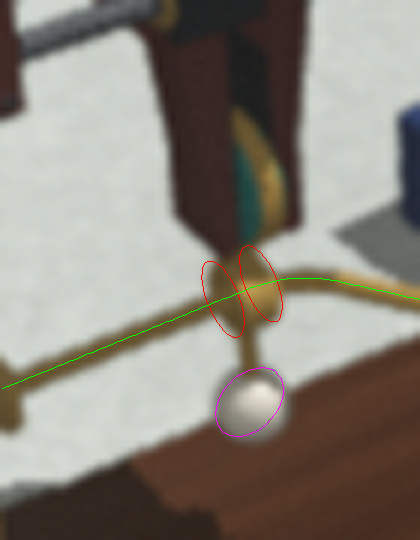

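```bash
python3 plan.py -.0152 .0 10
```

```text
sA.. -0.014 0.01171634583359978 0.05571634583359977 0.08148255602568402 0.140482556025684 stop max 0.18848255602568398
[[-0.0001, 0.0015, 0, 0, 0, 0.7, 0.008], [-0.0002, 0.003, 0, 0, 0, 4.02, 0.008], [-0.0004, 0.0044, 0, 0, 0, 7.35, 0.008], [-0.0007, 0.0059, 0, 0, 0, 10.67, 0.008], [-0.001, 0.0073, 0, 0, 0, 13.99, 0.008], [-0.0014, 0.0087, 0, 0, 0, 17.32, 0.008], [-0.0019, 0.0101, 0, 0, 0, 20.64, 0.008], [-0.0024, 0.0115, 0, 0, 0, 23.96, 0.008], [-0.0031, 0.0128, 0, 0, 0, 27.28, 0.008], [-0.0038, 0.0141, 0, 0, 0, 30.61, 0.008]]
```

{"op": "apply_moves", "data": {"targets": [[-0.0001, 0.0015, 0, 0, 0, 0.7, 0.008], [-0.0002, 0.003, 0, 0, 0, 4, 0.008], [-0.0004, 0.0044, 0, 0, 0, 7.4, 0.008], [-0.0007, 0.0059, 0, 0, 0, 10.7, 0.008], [-0.001, 0.0073, 0, 0, 0, 14, 0.008], [-0.0014, 0.0087, 0, 0, 0, 17.3, 0.008]]}}

```text
clock: 9.15
tool_pos: [0.5369, -0.1054, 0.1297]
orientation: [180.0, -0.0, -176.7]
force: [-0.4, 0.0, -0.5]
finger_gap: 0.0099
```

```bash
python3 - <<'E'
from fm import *
p,f,_=fm(6)
E
python3 plan.py -.0061 .0118 9
```

```text
t 9.45 gap 0.009813180544079906 pos [ 0.53692 -0.10538  0.12972] [180.   240.   183.43]
F [-0.42 -0.28 -0.93  0.01  0.01 -0.  ]
sA.. -0.014 0.01171634583359978 0.05571634583359977 0.08148255602568402 0.140482556025684 stop max 0.18848255602568398
[[-0.0001, 0.0019, 0, 0, 0, 4.35, 0.008], [-0.0003, 0.0038, 0, 0, 0, 8.7, 0.008], [-0.0006, 0.0057, 0, 0, 0, 13.04, 0.008], [-0.0012, 0.0076, 0, 0, 0, 17.39, 0.008], [-0.0018, 0.0094, 0, 0, 0, 21.74, 0.008], [-0.0026, 0.0111, 0, 0, 0, 26.09, 0.008], [-0.0035, 0.0128, 0, 0, 0, 30.44, 0.008], [-0.0044, 0.0145, 0, 0, 0, 34.79, 0.008], [-0.0055, 0.0161, 0, 0, 0, 38.95, 0.008]]
```

{"op": "apply_moves", "data": {"targets": [[-0.0001, 0.0019, 0, 0, 0, 4.35, 0.008], [-0.0003, 0.0038, 0, 0, 0, 8.7, 0.008], [-0.0006, 0.0057, 0, 0, 0, 13.04, 0.008], [-0.0012, 0.0076, 0, 0, 0, 17.39, 0.008], [-0.0018, 0.0094, 0, 0, 0, 21.74, 0.008]]}}

```text
clock: 9.95
tool_pos: [0.5382, -0.096, 0.1297]
orientation: [-180.0, 0.0, 161.6]
force: [-0.5, -0.3, -0.7]
finger_gap: 0.0097
```

```bash
python3 - <<'E'
from fm import *
p,f,_=fm(6)
from ringov import *
ringov(p,.0038,'g9',(245,205,315,295),6)
E
python3 plan.py .0038 .0168 8
```

```text
t 10.25 gap 0.009680527086354966 pos [ 0.53818 -0.09597  0.12972] [180.   180.   161.73]
F [-0.27 -0.33 -0.59  0.01 -0.01  0.01]
sA.. -0.014 0.01171634583359978 0.05571634583359977 0.08148255602568402 0.140482556025684 stop max 0.18848255602568398
[[-0.0, 0.0016, 0, 0, 0, 3.55, 0.008], [-0.0002, 0.0031, 0, 0, 0, 7.11, 0.008], [-0.0004, 0.0047, 0, 0, 0, 10.66, 0.008], [-0.0006, 0.0062, 0, 0, 0, 14.21, 0.008], [-0.001, 0.0078, 0, 0, 0, 17.31, 0.008], [-0.0014, 0.0094, 0, 0, 0, 17.31, 0.008], [-0.0018, 0.0109, 0, 0, 0, 17.31, 0.008], [-0.0023, 0.0125, 0, 0, 0, 17.31, 0.008]]
```

View pics/g9.png

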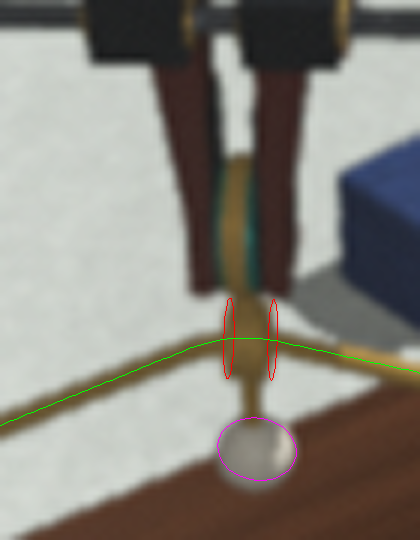

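{"op": "apply_moves", "data": {"targets": [[0, 0.0016, 0, 0, 0, 3.55, 0.008], [-0.0002, 0.0031, 0, 0, 0, 7.1, 0.008], [-0.0004, 0.0047, 0, 0, 0, 10.66, 0.008], [-0.0006, 0.0062, 0, 0, 0, 14.2, 0.008], [-0.001, 0.0078, 0, 0, 0, 17.31, 0.008], [-0.0014, 0.0094, 0, 0, 0, 17.31, 0.008], [-0.0018, 0.0109, 0, 0, 0, 17.31, 0.008], [-0.0023, 0.0125, 0, 0, 0, 17.31, 0.008]]}}

```text
clock: 11.05
tool_pos: [0.5443, -0.0848, 0.1297]
orientation: [-180.0, 0.0, 144.5]
force: [-0.4, -0.2, -0.3]
finger_gap: 0.0102
```

```bash
python3 - <<'E'
from fm import *
p,f,_=fm(6)
from ringov import *
ringov(p,.0168,'g10',(245,205,325,295),6)
E
python3 plan.py .0168 .05 10
```

```text
t 11.35 gap 0.009984753223379408 pos [ 0.54432 -0.08477  0.12972] [180.   240.   144.48]
F [-0.54 -0.09 -0.76 -0.02 -0.01  0.01]
sA.. -0.014 0.01171634583359978 0.05571634583359977 0.08148255602568402 0.140482556025684 stop max 0.18848255602568398
[[0.0, 0.0033, 0, 0, 0, -0.0, 0.008], [0.0, 0.0066, 0, 0, 0, -0.0, 0.008], [0.0, 0.01, 0, 0, 0, -0.0, 0.008], [0.0, 0.0133, 0, 0, 0, -0.0, 0.008], [-0.0, 0.0166, 0, 0, 0, -0.0, 0.008], [0.0, 0.0199, 0, 0, 0, -0.0, 0.008], [-0.0, 0.0232, 0, 0, 0, -0.0, 0.008], [0.0, 0.0266, 0, 0, 0, -0.0, 0.008], [0.0, 0.0299, 0, 0, 0, -0.0, 0.008], [0.0, 0.0332, 0, 0, 0, -0.0, 0.008]]
```

View pics/g10.png

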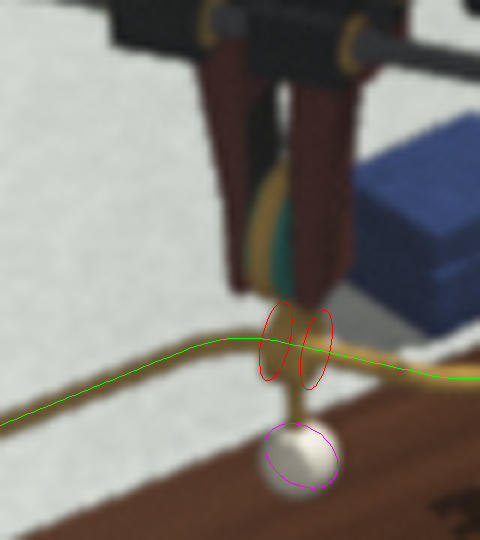

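{"op": "apply_moves", "data": {"targets": [[0, 0.0025, 0, 0, 0, 0, 0.008], [0, 0.006, 0, 0, 0, 0, 0.008], [0, 0.01, 0, 0, 0, 0, 0.008], [0, 0.0135, 0, 0, 0, 0, 0.008], [0, 0.017, 0, 0, 0, 0, 0.008], [0, 0.021, 0, 0, 0, 0, 0.008], [0, 0.025, 0, 0, 0, 0, 0.008], [0, 0.029, 0, 0, 0, 0, 0.008], [0, 0.032, 0, 0, 0, 0, 0.008], [0, 0.0332, 0, 0, 0, 0, 0.008]]}}

```text
clock: 12.35
tool_pos: [0.5638, -0.0575, 0.1297]
orientation: [180.0, 0.0, 144.5]
force: [-0.1, -0.5, -1.5]
finger_gap: 0.0096
```

```bash
python3 - <<'E'
from fm import *
p,f,_=fm(6)
from ringov import *
ringov(p,.05,'g11',(265,205,345,295),6)
E

```

```text
t 12.65 gap 0.009709246109410328 pos [ 0.56363 -0.05773  0.12971] [180.   240.   144.44]
F [-0.39 -0.13 -0.54  0.    0.    0.01]
```

View pics/g11.png

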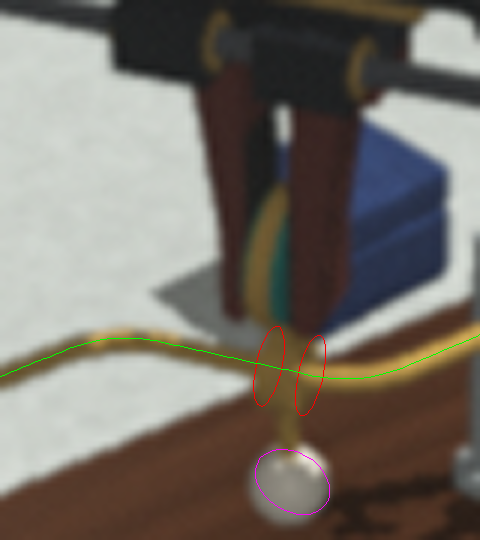

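```bash
python3 plan.py .05 .0672 8;  python3 plan.py .0672 .0872 10
```

```text
sA.. -0.014 0.01171634583359978 0.05571634583359977 0.08148255602568402 0.140482556025684 stop max 0.18848255602568398
[[0.0, 0.0021, 0, 0, 0, -0.0, 0.008], [0.0001, 0.0043, 0, 0, 0, -0.0, 0.008], [0.0003, 0.0065, 0, 0, 0, -1.58, 0.008], [0.0005, 0.0086, 0, 0, 0, -6.22, 0.008], [0.0009, 0.0107, 0, 0, 0, -10.86, 0.008], [0.0014, 0.0128, 0, 0, 0, -15.51, 0.008], [0.002, 0.0149, 0, 0, 0, -20.15, 0.008], [0.0029, 0.0169, 0, 0, 0, -24.79, 0.008]]
sA.. -0.014 0.01171634583359978 0.05571634583359977 0.08148255602568402 0.140482556025684 stop max 0.18848255602568398
[[0.0001, 0.002, 0, 0, 0, -4.32, 0.008], [0.0003, 0.004, 0, 0, 0, -8.63, 0.008], [0.0007, 0.006, 0, 0, 0, -12.95, 0.008], [0.0012, 0.0079, 0, 0, 0, -17.27, 0.008], [0.0019, 0.0098, 0, 0, 0, -21.58, 0.008], [0.0026, 0.0117, 0, 0, 0, -25.9, 0.008], [0.0035, 0.0135, 0, 0, 0, -30.22, 0.008], [0.0044, 0.0153, 0, 0, 0, -30.83, 0.008], [0.0053, 0.017, 0, 0, 0, -30.83, 0.008], [0.0063, 0.0188, 0, 0, 0, -30.83, 0.008]]
```

{"op": "apply_moves", "data": {"targets": [[0, 0.0021, 0, 0, 0, 0, 0.008], [0.0001, 0.0043, 0, 0, 0, 0, 0.008], [0.0003, 0.0065, 0, 0, 0, -1.6, 0.008], [0.0005, 0.0086, 0, 0, 0, -6.2, 0.008], [0.0009, 0.0107, 0, 0, 0, -10.9, 0.008], [0.0014, 0.0128, 0, 0, 0, -15.5, 0.008], [0.002, 0.0149, 0, 0, 0, -20.15, 0.008], [0.0029, 0.0169, 0, 0, 0, -24.8, 0.008]]}}

```text
clock: 13.45
tool_pos: [0.5712, -0.0421, 0.1297]
orientation: [180.0, -0.0, 169.5]
force: [-0.2, 0.3, -0.1]
finger_gap: 0.0098
```

```bash
python3 - <<'E'
from fm import *
p,f,_=fm(6)
from ringov import *
ringov(p,.0672,'g12',(275,205,355,295),6)
E

```

```text
t 13.75 gap 0.009937663248950356 pos [ 0.57113 -0.04215  0.12971] [180.   300.   169.35]
F [ 0.29  0.17 -0.57  0.02 -0.01 -0.01]
```

View pics/g12.png

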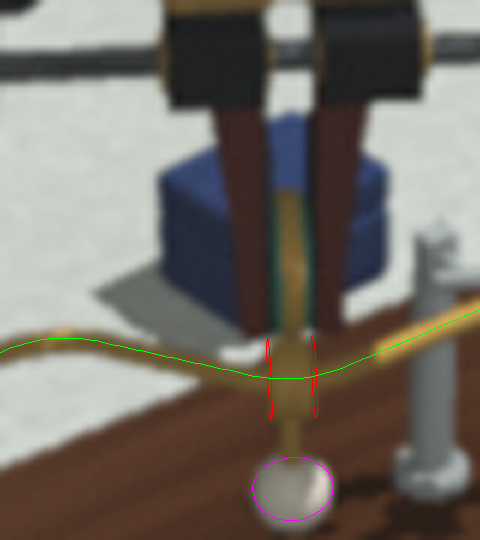

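{"op": "apply_moves", "data": {"targets": [[0.0001, 0.002, 0, 0, 0, -4.3, 0.008], [0.0003, 0.004, 0, 0, 0, -8.6, 0.008], [0.0007, 0.006, 0, 0, 0, -12.95, 0.008], [0.0012, 0.0079, 0, 0, 0, -17.3, 0.008], [0.0019, 0.0098, 0, 0, 0, -21.6, 0.008]]}}

```text
clock: 14.25
tool_pos: [0.571, -0.0324, 0.1297]
orientation: [-180.0, -0.0, -169.1]
force: [-0.0, -0.3, -1.0]
finger_gap: 0.0099
```

```bash
python3 - <<'E'
from fm import *
p,f,_=fm(5)
E
python3 plan.py .0772 .0872 5
```

```text
t 14.5 gap 0.009686929668331448 pos [ 0.57099 -0.03238  0.12973] [180.   144.   190.87]
F [ 0.25  0.28 -0.79  0.05 -0.01  0.02]
sA.. -0.014 0.01171634583359978 0.05571634583359977 0.08148255602568402 0.140482556025684 stop max 0.18848255602568398
[[-0.0, 0.002, 0, 0, 0, -4.32, 0.008], [0.0001, 0.004, 0, 0, 0, -8.63, 0.008], [0.0003, 0.006, 0, 0, 0, -9.24, 0.008], [0.0006, 0.008, 0, 0, 0, -9.24, 0.008], [0.0009, 0.01, 0, 0, 0, -9.24, 0.008]]
```

{"op": "apply_moves", "data": {"targets": [[0, 0.002, 0, 0, 0, -4.3, 0.008], [0.0001, 0.004, 0, 0, 0, -8.6, 0.008], [0.0003, 0.006, 0, 0, 0, -9.25, 0.008], [0.0006, 0.008, 0, 0, 0, -9.25, 0.008], [0.0009, 0.01, 0, 0, 0, -9.25, 0.008]]}}

```text
clock: 15.0
tool_pos: [0.5682, -0.0227, 0.1297]
orientation: [180.0, 0.0, -160.0]
force: [0.5, 0.2, 0.1]
finger_gap: 0.0099
```

```bash
python3 - <<'E'
from fm import *
p,f,_=fm(6)
from ringov import *
ringov(p,.0872,'g13',(285,205,395,295),7)
E
python3 plan.py .0872 .118 10
```

```text
t 15.3 gap 0.009814327660099242 pos [ 0.5682  -0.02263  0.12975] [180.    60.   200.03]
F [ 0.22  0.06 -0.59  0.05 -0.01  0.  ]
sA.. -0.014 0.01171634583359978 0.05571634583359977 0.08148255602568402 0.140482556025684 stop max 0.18848255602568398
[[0.0, 0.0031, 0, 0, 0, -0.0, 0.008], [0.0, 0.0062, 0, 0, 0, -0.0, 0.008], [0.0, 0.0092, 0, 0, 0, -0.0, 0.008], [0.0, 0.0123, 0, 0, 0, -0.0, 0.008], [0.0, 0.0154, 0, 0, 0, -0.0, 0.008], [0.0, 0.0185, 0, 0, 0, -0.0, 0.008], [0.0, 0.0216, 0, 0, 0, -0.0, 0.008], [0.0, 0.0246, 0, 0, 0, -0.0, 0.008], [0.0, 0.0277, 0, 0, 0, -0.0, 0.008], [-0.0, 0.0308, 0, 0, 0, -0.0, 0.008]]
```

View pics/g13.png

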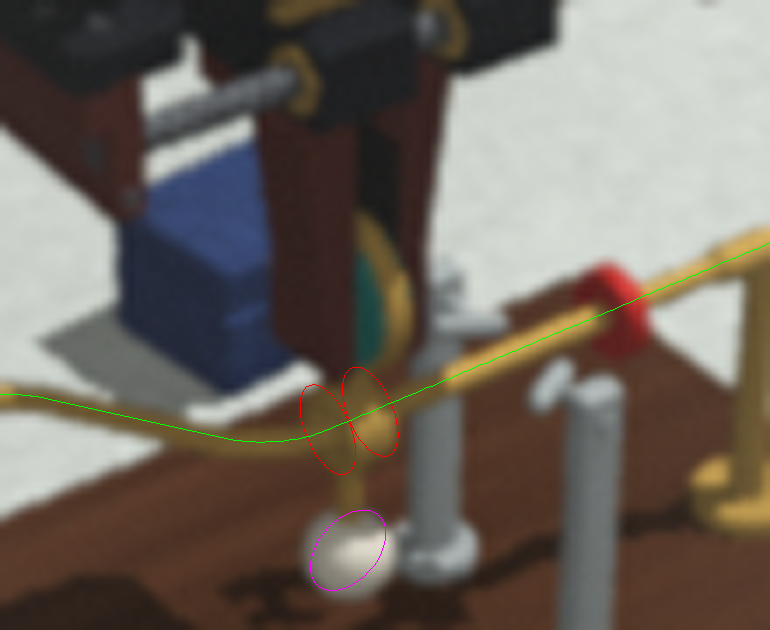

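```bash
python3 - <<'E'
from plan import *
for p,q,sh in((T,(267.25-.5,238.25-.5),v[5:7]),(S,(372.4-.5,249.6-.5),v[7:9])):
    best=min(np.linspace(.14,.21,701),key=lambda s:np.linalg.norm(proj(p,np.r_[P(s)[0],.1])[0]+sh-q))
    print(best-sK,np.linalg.norm(proj(p,np.r_[P(best)[0],.1])[0]+sh-q))
E
```

```text
0.02431744397431601 0.33140219765210943Traceback (most recent call last):
  File "<stdin>", line 3, in <module>
  File "<stdin>", line 3, in <lambda>
  File "h.py", line 7, in proj
    X=np.atleast_2d(X); E=np.array(p['extrinsics']); c=(X-E[:3,3])@E[:3,:3]
                                   ~^^^^^^^^^^^^^^
IndexError: only integers, slices (`:`), ellipsis (`...`), numpy.newaxis (`None`) and integer or boolean arrays are valid indices
```

{"op": "apply_moves", "data": {"targets": [[0, 0.002, 0, 0, 0, 0, 0.008], [0, 0.005, 0, 0, 0, 0, 0.008], [0, 0.0085, 0, 0, 0, 0, 0.008], [0, 0.012, 0, 0, 0, 0, 0.008], [0, 0.0155, 0, 0, 0, 0, 0.008], [0, 0.019, 0, 0, 0, 0, 0.008], [0, 0.0225, 0, 0, 0, 0, 0.008], [0, 0.026, 0, 0, 0, 0, 0.008], [0, 0.029, 0, 0, 0, 0, 0.008], [0, 0.031, 0, 0, 0, 0, 0.008]]}}

```text
clock: 16.3
tool_pos: [0.5575, 0.0066, 0.1297]
orientation: [180.0, -0.0, -159.9]
force: [0.0, -0.5, -0.6]
finger_gap: 0.0094
```

```bash
python3 - <<'E'
from fm import *
p,f,_=fm(6)
from ringov import *
ringov(p,.118,'g14',(295,195,405,285),7)
E
```

```text
t 16.6 gap 0.009980685651927355 pos [0.55755 0.00651 0.12973] [180.   180.   200.09]
F [ 0.05 -0.62 -0.75  0.06  0.05  0.02]
```

View pics/g14.png

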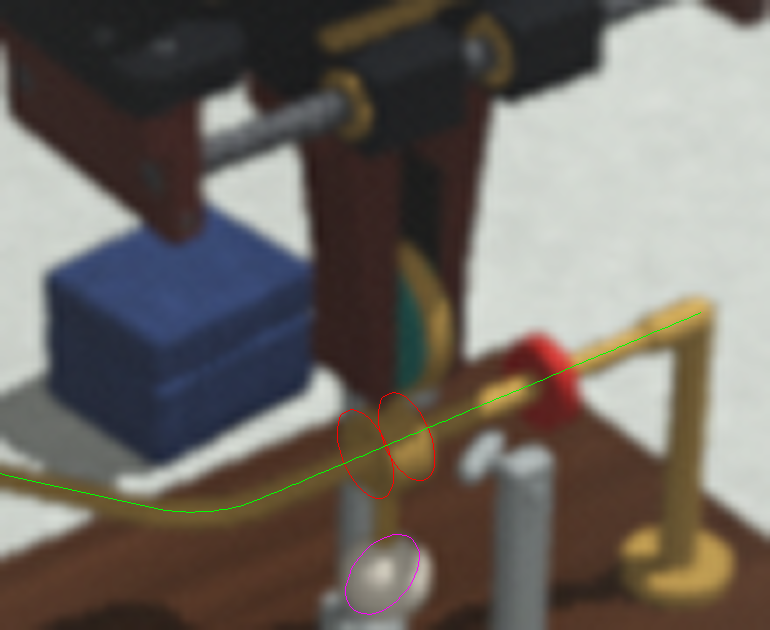

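```bash
python3 - <<'E'
import pickle
from plan import *
SC=pickle.load(open('scene0.pkl','rb'))
q=np.array([372.5-.5,249.5-.5])
best=min(np.linspace(.14,.21,701),key=lambda s:np.linalg.norm(proj(SC,np.r_[P(s)[0],.1])[0]+v[7:9]-q))
print(best-sK,np.linalg.norm(proj(SC,np.r_[P(best)[0],.1])[0]+v[7:9]-q))
print(np.degrees(v[2]-v[3]+v[4])+90)
E
```

```text
0.024117443974316005 0.26895927790796686
200.19996775544473
```

{"op": "apply_moves", "data": {"targets": [[0, 0.001, 0, 0, 0, 0, 0.008], [0, 0.0025, 0, 0, 0, 0, 0.008], [0, 0.004, 0, 0, 0, 0, 0.008], [0, 0.0055, 0, 0, 0, 0, 0.008], [0, 0.0065, 0, 0, 0, 0, 0.008], [0, 0.007, 0, 0, 0, 0, 0.008]], "grip_force": 50}}

```text
clock: 17.2
tool_pos: [0.5552, 0.0131, 0.1297]
orientation: [180.0, 0.0, -159.9]
force: [0.4, -0.4, -0.9]
finger_gap: 0.0097
```

```bash
python3 - <<'E'
from fm import *
p,f,_=fm(4)
E
```

```text
t 17.4 gap 0.00950278452050358 pos [0.55517 0.01304 0.12973] [180.   180.   200.09]
F [ 0.5  -0.11 -0.98  0.07  0.04 -0.01]
```

{"op": "apply_moves", "data": {"targets": [[0, 0.001, 0, 0, 0, 0, 0.008], [0, 0.002, 0, 0, 0, 0, 0.008], [0, 0.003, 0, 0, 0, 0, 0.008], [0, 0.004, 0, 0, 0, 0, 0.008]]}}

```text
clock: 17.8
tool_pos: [0.5538, 0.0168, 0.1297]
orientation: [-180.0, -0.0, -159.9]
force: [-0.8, 0.1, -0.8]
finger_gap: 0.0099
```

```bash
python3 - <<'E'
from fm import *
p,f,_=fm(3)
E
```

```text
t 17.95 gap 0.009871497925895393 pos [0.55378 0.01684 0.12975] [180.   120.   200.09]
F [-0.24 -0.26 -1.19  0.08 -0.01  0.03]
```

{"op": "apply_moves", "data": {"targets": [[0, 0.001, 0, 0, 0, 0, 0.008], [0, 0.002, 0, 0, 0, 0, 0.008]]}}

```text
clock: 18.15
tool_pos: [0.5532, 0.0183, 0.1297]
orientation: [-180.0, 0.0, -159.9]
force: [1.0, -2.2, -0.2]
finger_gap: 0.0098
```

```bash
python3 - <<'E'
from fm import *
p,f,_=fm(3)
from ringov import *
ringov(p,.131,'g15',(295,195,405,285),7)
E
```

```text
t 18.3 gap 0.010103469783196274 pos [0.55322 0.01837 0.12976] [1.8004e+02 1.0000e-02 2.0007e+02]
F [ 0.71 -1.46 -0.37 -0.24 -0.13  0.03]
```

View pics/g15.png

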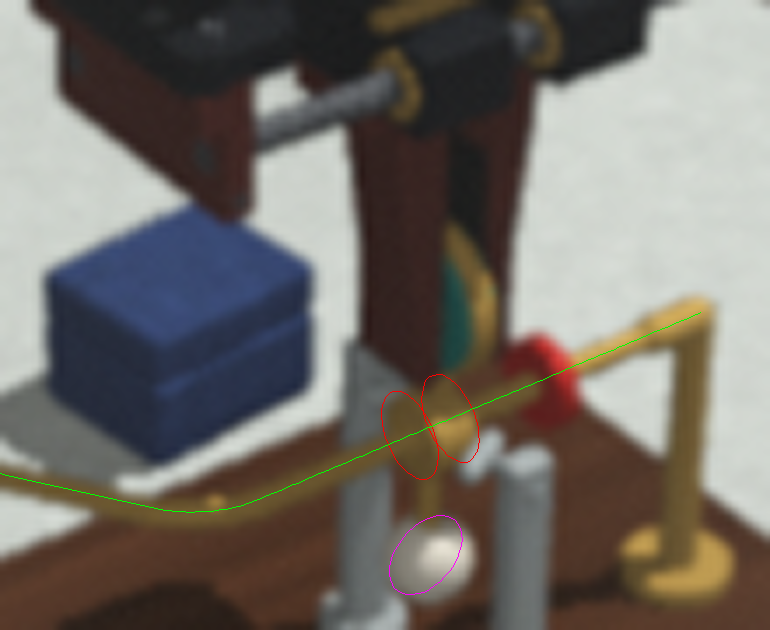

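{"op": "apply_moves", "data": {"targets": [[0, 0.0008, 0, 0, 0, 0, 0.008], [0, 0.0016, 0, 0, 0, 0, 0.008], [0, 0.0024, 0, 0, 0, 0, 0.008]]}}

```text
clock: 18.6
tool_pos: [0.5523, 0.0209, 0.1297]
orientation: [180.0, -0.0, -159.9]
force: [-0.1, -2.1, -0.2]
finger_gap: 0.0098
```

```bash
python3 - <<'E'
from fm import *
p,f,_=fm(3)
print(f[:3]@np.r_[d2,0])
save(p,'g16',(295,195,405,285),7)
E
```

```text
t 18.75 gap 0.010022855257804187 pos [0.55218 0.02117 0.12972] [179.96 360.   200.09]
F [ 0.02 -0.3  -0.62  0.01  0.   -0.01]
-0.2905887352120305
```

View pics/g16.png

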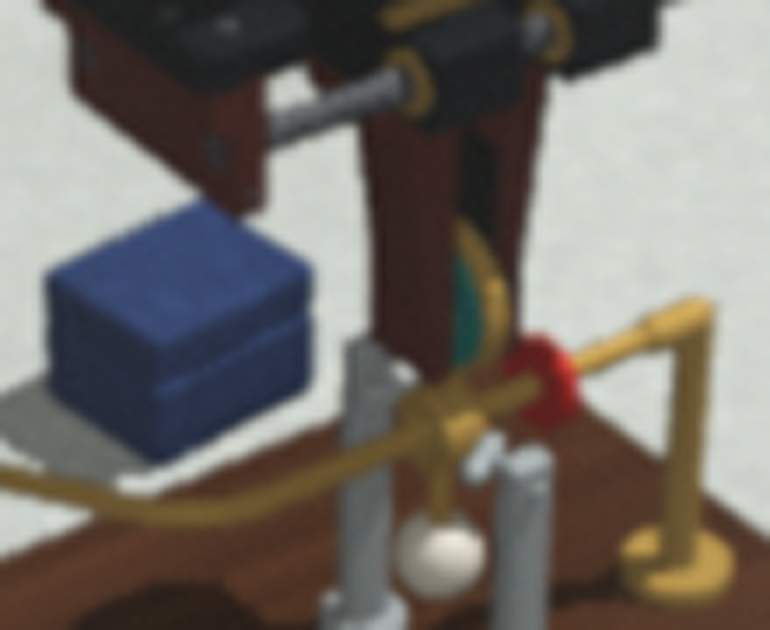

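{"op": "apply_moves", "data": {"targets": [[0, 0.0008, 0, 0, 0, 0, 0.008], [0, 0.0016, 0, 0, 0, 0, 0.008], [0, 0.0024, 0, 0, 0, 0, 0.008]]}}

```text
clock: 19.05
tool_pos: [0.5515, 0.023, 0.1297]
orientation: [-180.0, -0.0, -159.9]
force: [0.6, -1.2, -0.7]
finger_gap: 0.0094
```

```bash
python3 - <<'E'
from fm import *
p,f,_=fm(3)
print(f[:3]@np.r_[d2,0])
from ringov import *
print(P(.1358)[0])
ringov(p,.1358,'g17',(295,195,405,285),7)
E
```

```text
t 19.2 gap 0.009663228172361676 pos [0.55141 0.02321 0.12969] [179.99 360.   200.09]
F [-0.11 -0.18 -0.98  0.05 -0.   -0.02]
-0.12809864147938405
[0.55060068 0.02261102]
```

View pics/g17.png

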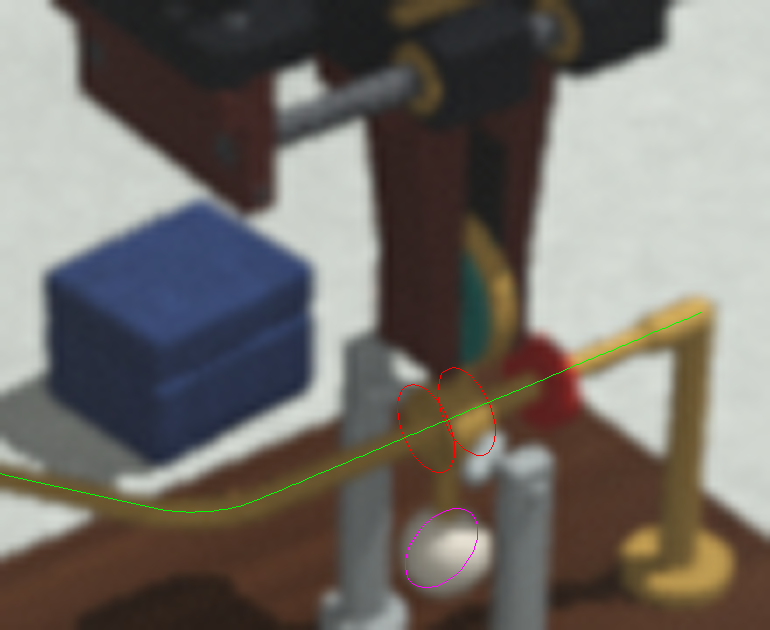

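{"op": "apply_moves", "data": {"targets": [[0, 0.0008, 0, 0, 0, 0, 0.008], [0, 0.0016, 0, 0, 0, 0, 0.008], [0, 0.0024, 0, 0, 0, 0, 0.008], [0, 0.0032, 0, 0, 0, 0, 0.008]]}}

```text
clock: 19.6
tool_pos: [0.5504, 0.026, 0.1297]
orientation: [-180.0, 0.0, -159.9]
force: [1.1, -1.2, -1.8]
finger_gap: 0.0096
```

```bash
python3 - <<'E'
from fm import *
p,f,_=fm(3)
print(f[:3]@np.r_[d2,0])
E
```

```text
t 19.75 gap 0.009797800329298426 pos [0.55033 0.02624 0.12972] [179.99 240.   200.09]
F [ 0.33 -0.66 -1.35  0.02  0.01  0.01]
-0.7352814028493639
```

{"op": "apply_moves", "data": {"targets": [[0, 0.0008, 0, 0, 0, 0, 0.008], [0, 0.0016, 0, 0, 0, 0, 0.008], [0, 0.0024, 0, 0, 0, 0, 0.008], [0, 0.0032, 0, 0, 0, 0, 0.008]]}}

```text
clock: 20.15
tool_pos: [0.5493, 0.029, 0.1297]
orientation: [-180.0, -0.0, -159.9]
force: [0.5, -1.5, -1.2]
finger_gap: 0.0098
```

```bash
python3 - <<'E'
from fm import *
p,f,_=fm(3)
print(f[:3]@np.r_[d2,0])
from ringov import *
ringov(p,.1422,'g18',(305,195,415,285),7)
E
```

```text
t 20.3 gap 0.010124908934378242 pos [0.54922 0.02926 0.1297 ] [179.98 360.   200.09]
F [ 0.24 -0.08 -1.17  0.03 -0.01  0.01]
-0.1532655160780057
```

View pics/g18.png

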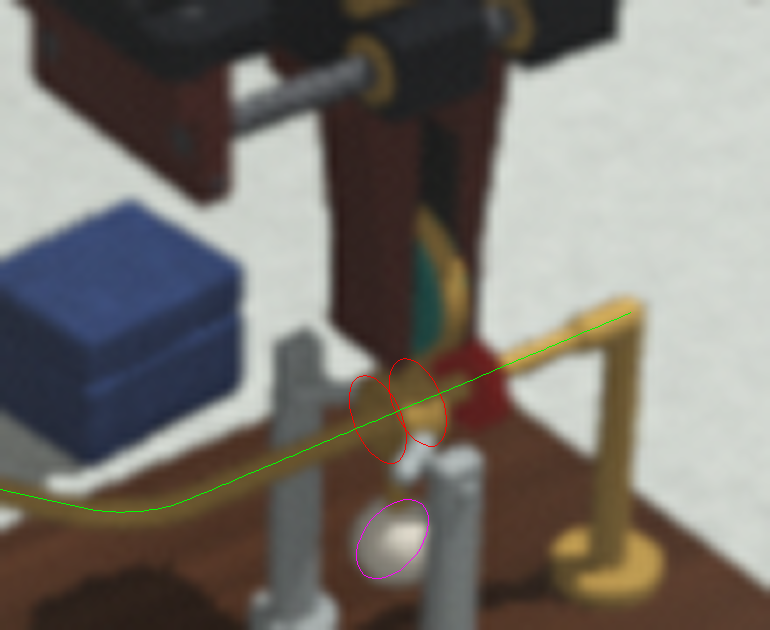

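{"op": "apply_moves", "data": {"targets": [[0, 0.0008, 0, 0, 0, 0, 0.008], [0, 0.0016, 0, 0, 0, 0, 0.008], [0, 0.0024, 0, 0, 0, 0, 0.008], [0, 0.0032, 0, 0, 0, 0, 0.008]]}}

```text
clock: 20.7
tool_pos: [0.5482, 0.0321, 0.1297]
orientation: [-180.0, -0.0, -159.9]
force: [0.8, -0.5, -0.6]
finger_gap: 0.0093
```

```bash
python3 - <<'E'
from fm import *
p,f,_=fm(3)
print(f[:3]@np.r_[d2,0])
E
```

```text
t 20.85 gap 0.010137214040491055 pos [0.54808 0.03236 0.12971] [179.97 360.   200.09]
F [ 0.02  0.38 -0.44  0.13  0.05 -0.01]
0.35396237613480014
```

{"op": "apply_moves", "data": {"targets": [[0, 0.0008, 0, 0, 0, 0, 0.008], [0, 0.0016, 0, 0, 0, 0, 0.008], [0, 0.0024, 0, 0, 0, 0, 0.008], [0, 0.0032, 0, 0, 0, 0, 0.008]]}}

```text
clock: 21.25
tool_pos: [0.5471, 0.0351, 0.1297]
orientation: [-180.0, 0.0, -159.9]
force: [0.4, 0.3, -0.9]
finger_gap: 0.01
```

```bash
python3 - <<'E'
from fm import *
p,f,_=fm(3)
print(f[:3]@np.r_[d2,0])
from ringov import *
ringov(p,.1486,'g19',(305,195,415,285),7)
E
```

```text
t 21.4 gap 0.009773483669507555 pos [0.54709 0.03516 0.12973] [180.     0.   200.08]
F [ 0.41  0.09 -1.14  0.05  0.01 -0.  ]
-0.061613906109007605
```

View pics/g19.png

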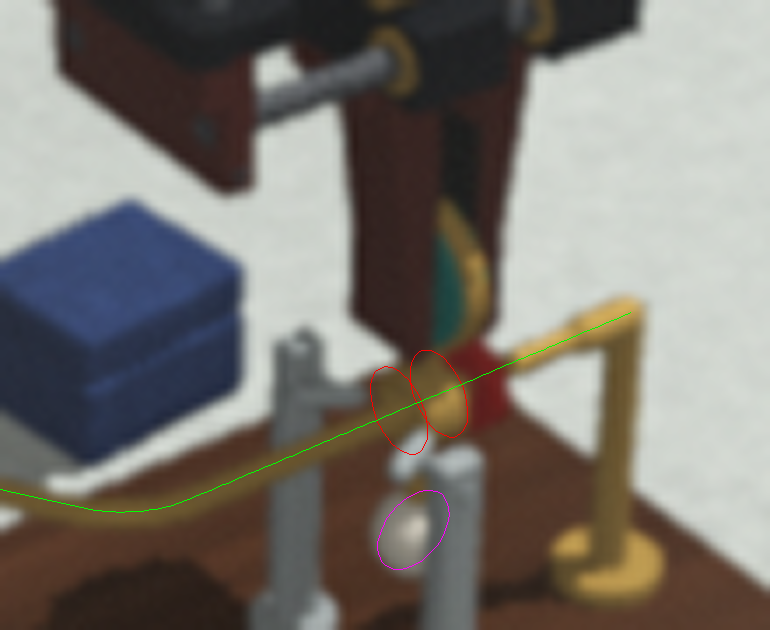

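{"op": "apply_moves", "data": {"targets": [[0, 0.0008, 0, 0, 0, 0, 0.008], [0, 0.0016, 0, 0, 0, 0, 0.008], [0, 0.0024, 0, 0, 0, 0, 0.008], [0, 0.0032, 0, 0, 0, 0, 0.008], [0, 0.004, 0, 0, 0, 0, 0.008]]}}

```text
clock: 21.9
tool_pos: [0.5457, 0.0389, 0.1297]
orientation: [180.0, -0.0, -159.9]
force: [0.1, 0.3, -0.8]
finger_gap: 0.0098
```

```bash
python3 - <<'E'
from fm import *
p,f,_=fm(3)
print(f[:3]@np.r_[d2,0])
from ringov import *
ringov(p,.1526,'g20',(315,195,405,285),8)
E
```

```text
t 22.05 gap 0.009961664476032096 pos [0.54568 0.03896 0.12972] [180.   120.   200.09]
F [ 0.11  0.12 -0.62  0.04  0.04  0.02]
0.07717534370774905
```

View pics/g20.png

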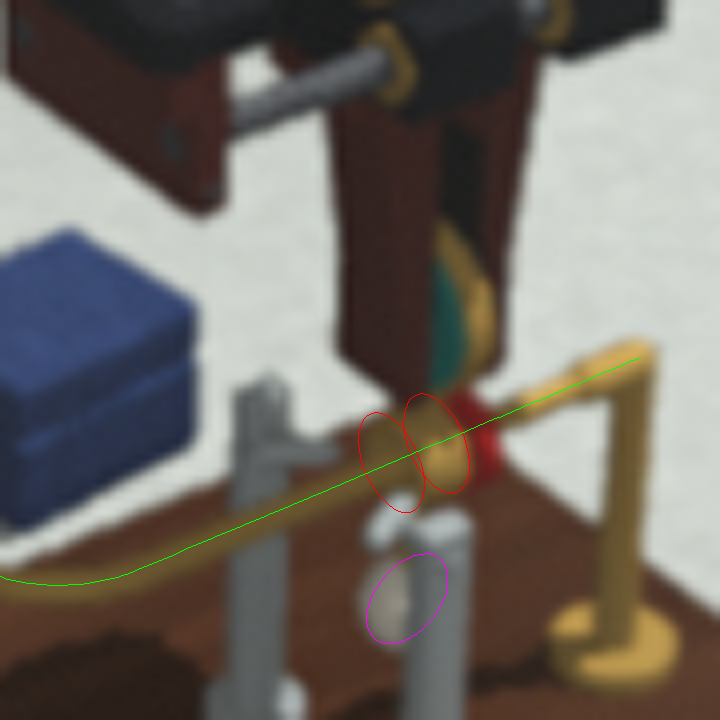

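{"op": "apply_moves", "data": {"targets": [[0, 0.0005, 0, 0, 0, 0, 0.008], [0, 0.001, 0, 0, 0, 0, 0.008], [0, 0.0015, 0, 0, 0, 0, 0.008], [0, 0.0015, 0, 0, 0, 0, 0.008]]}}

```text
clock: 22.45
tool_pos: [0.5452, 0.0403, 0.1297]
orientation: [-180.0, 0.0, -159.9]
force: [0.3, -0.0, -0.9]
finger_gap: 0.01
```

```bash
python3 - <<'E'
from fm import *
p,f,_=fm(3)
print(f[:3]@np.r_[d2,0])
E
```

```text
t 22.6 gap 0.009547150607837566 pos [0.5452  0.04029 0.12974] [180.   120.   200.08]
F [ 0.28 -0.4  -0.72  0.06  0.02 -0.02]
-0.46940089023352194
```

{"op": "apply_moves", "data": {"targets": [[0, 0.0004, 0, 0, 0, 0, 0.008], [0, 0.0008, 0, 0, 0, 0, 0.008], [0, 0.0008, 0, 0, 0, 0, 0.008]]}}

```text
clock: 22.9
tool_pos: [0.5449, 0.0411, 0.1297]
orientation: [180.0, 0.0, -159.9]
force: [0.2, 0.1, -0.5]
finger_gap: 0.0095
```

```bash
python3 - <<'E'
from fm import *
p,f,_=fm(3)
print(f[:3]@np.r_[d2,0])
E
```

```text
t 23.05 gap 0.010121180699748204 pos [0.54493 0.04103 0.12974] [180.   120.   200.08]
F [ 0.04  0.15 -0.36  0.03  0.02  0.01]
0.12746113738754214
```

{"op": "apply_moves", "data": {"targets": [[0, 0.0004, 0, 0, 0, 0, 0.008], [0, 0.0008, 0, 0, 0, 0, 0.008], [0, 0.0008, 0, 0, 0, 0, 0.008]]}}

```text
clock: 23.35
tool_pos: [0.5448, 0.0414, 0.1297]
orientation: [-179.9, 0.0, -159.9]
force: [1.2, -2.4, -0.8]
finger_gap: 0.0096
```

```bash
python3 - <<'E'
from fm import *
p,f,_=fm(3)
print(f[:3]@np.r_[d2,0])
from ringov import *
ringov(p,.1557,'g21',(315,195,405,285),8)
E
```

```text
t 23.5 gap 0.009967843151013914 pos [0.54479 0.04136 0.12974] [180.05   0.   200.07]
F [ 0.68 -2.53 -1.34 -0.43 -0.18  0.03]
-2.6049475959532913
```

View pics/g21.png

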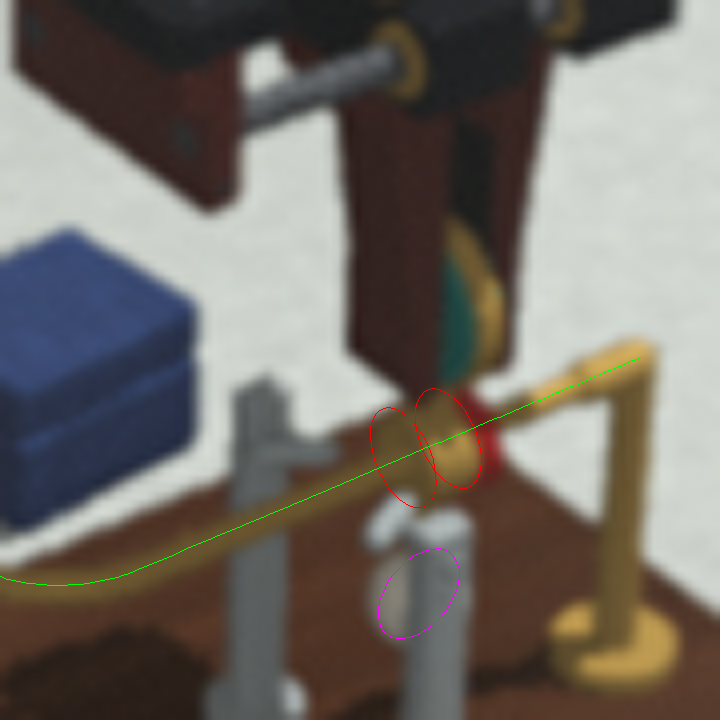

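{"op": "apply_moves", "data": {"targets": [[0, -0.0003, 0, 0, 0, 0, 0.008], [0, -0.0006, 0.0005, 0, 0, 0, 0.008], [0, -0.0006, 0.001, 0, 0, 0, 0.008], [0, -0.0006, 0.0016, 0, 0, 0, 0.008], [0, -0.0006, 0.0022, 0, 0, 0, 0.008], [0, -0.0006, 0.0022, 0, 0, 0, 0.008]], "grip_force": 10}}

```text
clock: 24.1
tool_pos: [0.5449, 0.0413, 0.1274]
orientation: [180.0, 0.0, -159.9]
force: [0.4, -0.6, -0.7]
finger_gap: 0.01
```

```bash
python3 - <<'E'
from fm import *
p,f,_=fm(3)
print(f[:3]@np.r_[d2,0])
E
```

```text
t 24.25 gap 0.009975819908700402 pos [0.54486 0.04129 0.12744] [179.99 120.   200.09]
F [ 0.93 -0.95 -0.49 -0.13 -0.13  0.01]
-1.2128230365772377
```

Still lightly on the stop (~1 N), weight not yet on the wire. Open slowly.

{"op": "apply_moves", "data": {"targets": [[0, 0, 0, 0, 0, 0, 0.011], [0, 0, 0, 0, 0, 0, 0.013], [0, 0, 0, 0, 0, 0, 0.016], [0, 0, 0, 0, 0, 0, 0.02], [0, 0, 0, 0, 0, 0, 0.026], [0, 0, 0, 0, 0, 0, 0.034], [0, 0, 0, 0, 0, 0, 0.042], [0, 0, 0, 0, 0, 0, 0.042]]}}

```text
clock: 25.05
tool_pos: [0.5449, 0.0412, 0.1275]
orientation: [180.0, 0.0, -159.9]
force: [-0.1, -0.4, 0.0]
finger_gap: 0.0416
```

```bash
python3 - <<'E'
from fm import *
p,f,_=fm(3)
from ringov import *
ringov(p,.1553,'g22',(315,195,405,285),8,z=.0975)
E
```

```text
t 25.2 gap 0.04182457018514898 pos [0.54484 0.04119 0.12752] [180.   240.   200.08]
F [ 0.41  0.22 -0.08  0.04 -0.01  0.  ]
```

View pics/g22.png

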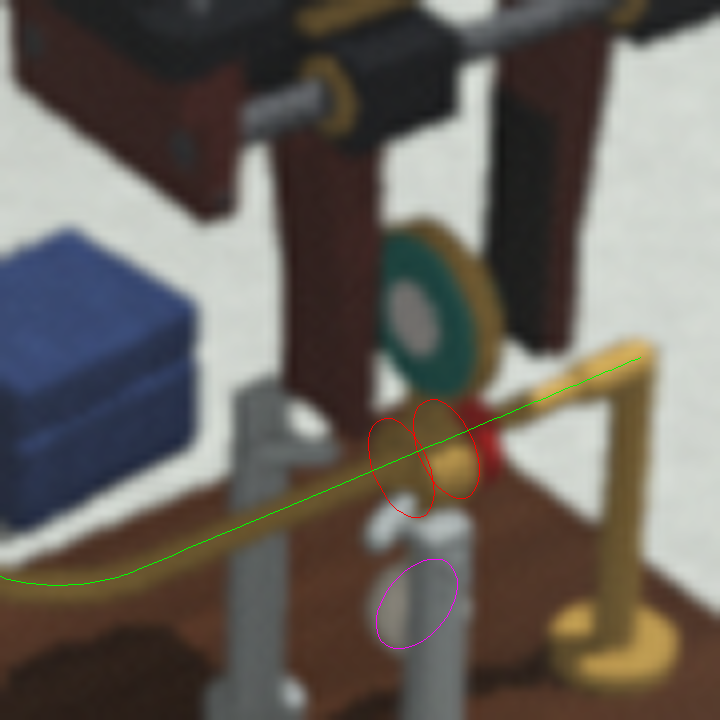

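Released; the charm hangs upright against the stop (ring ~px 368,251). Lift away.

{"op": "apply_moves", "data": {"targets": [[0, 0, -0.003, 0, 0, 0, 0.042], [0, 0, -0.01, 0, 0, 0, 0.042], [0, 0, -0.02, 0, 0, 0, 0.042], [0, 0, -0.035, 0, 0, 0, 0.042], [0, 0, -0.055, 0, 0, 0, 0.042], [0, 0, -0.075, 0, 0, 0, 0.042], [0, 0, -0.09, 0, 0, 0, 0.042], [0, 0, -0.1, 0, 0, 0, 0.042], [0, 0, -0.1, 0, 0, 0, 0.042], [0, 0, -0.1, 0, 0, 0, 0.042]]}}

```text
clock: 26.2
tool_pos: [0.5448, 0.0412, 0.2271]
orientation: [180.0, -0.0, -159.9]
force: [-0.0, -0.7, 0.3]
finger_gap: 0.042
```

```bash
python3 - <<'E'
from fm import *
p0=viewer.read_camera('scene')
p,f,_=fm(6)
from ringov import *
print(np.abs(p['image'][190:310,310:410].astype(int)-p0['image'][190:310,310:410]).mean())
ringov(p,.1553,'g23',(315,195,405,285),8,z=.0975)
save(p,'full',None,1)
E
```

```text
t 26.55 gap 0.041934747531189906 pos [0.54455 0.04119 0.22642] [179.97 359.9  200.08]
F [-0.27 -0.28 -0.34  0.06  0.    0.02]
0.6781111111111111
```

View pics/g23.png

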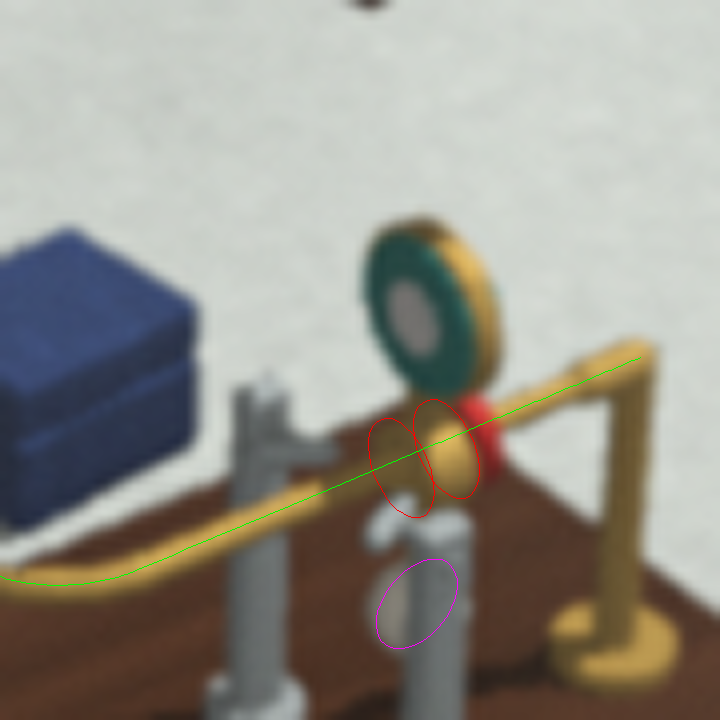

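View pics/full.png

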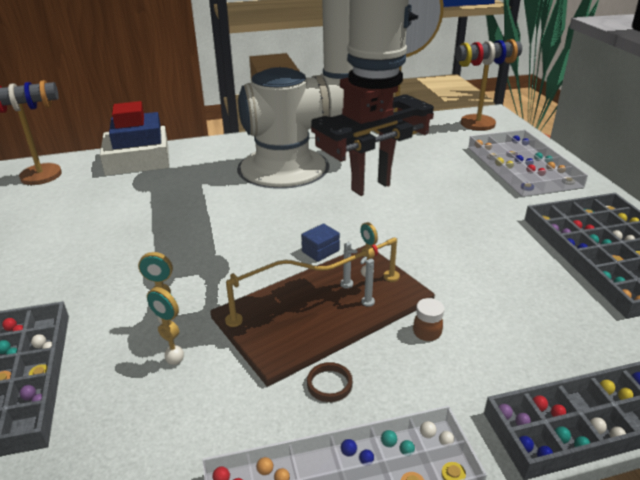

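```bash
python3 -c "
from h import *
print(r.hand_in()); print(telemetry.state()['clock'])"
```

```text
the job is handed in; nothing more can be done
None
the job is handed in; nothing more can be done
```

The charm is past the catch and hanging let go against the red stop. I handed the job in at about 26.6 s of the 67 s allowed, and no verdict was reported.

- **Charm used:** I took the smallest charm, the one threaded on the wire. The two larger ones standing beside the stand were left alone.
- **On the way:** Round both bends the sideways force stayed within the sensor's noise, about 0.5 N. The catch showed up to about 2.3 N on the wrist. That is below the 3 to 9 N you gave, but I only sampled between short steps, so the true peak may have been missed.
- **At the stop:** The ring was pressed up with about 2.5 N for at least 0.15 s. Its centre was then about 15 mm past the catch, where the pictures had put the disc.
- **After letting go:** The last scene picture shows the charm upright and touching the stop, with the gripper about 10 cm above its release height. Two pictures 0.3 s apart differ only by noise, and the bangle, jar and ring box look unmoved.

Some checks fell short. The arm blocked the top camera while I worked, so the position checks there relied on the scene camera. That camera and the robot's own readings disagreed by 1 to 2 mm. The pearl also drifted by about 1 pixel against the overlay while going through the catch, which would be a tilt of about 2 to 3 degrees.

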